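# Clock air cylinders in a V-rest and hang them on side hooks

### The job

Take the air cylinders one after another from the tray. Lay each in the white V-rest, roll it there until you feel its flats drop flush onto the V's left-hand face (the one towards the hook rack), then lift it without rolling it any further and hang it on a free pair of hooks: in sideways under the overhang from the open side, then down into the throat of both hooks. In the end every cylinder hangs on its own pair of hooks with its rod pointing away from the robot as it did in the tray and its ports facing up and to the right at 45 degrees; do not shift the manifold, the valve or the gauge.

Things in the scene. Friction and masses are not known exactly. Their poses are not given: they have to be found in the camera images.
- cyl1: air cylinder lying along x, 183 mm long, 0.26 to 0.38 kg (None if absent). Steel barrel, round, 30 mm diameter, 110 mm long: grip here. At each end an aluminium cap, 40 mm diameter, 55 to 77 mm from the middle, with one milled flat (see flatN) and, opposite, its air port (see portN). Origin: on the axis, mid-barrel. x: to the rod end; z: the way the ports face; -z: the way the flats face
- cyl2: air cylinder lying along x, 183 mm long, 0.26 to 0.38 kg (None if absent). Steel barrel, round, 30 mm diameter, 110 mm long: grip here. At each end an aluminium cap, 40 mm diameter, 55 to 77 mm from the middle, with one milled flat (see flatN) and, opposite, its air port (see portN). Origin: on the axis, mid-barrel. x: to the rod end; z: the way the ports face; -z: the way the flats face
- cyl3: air cylinder lying along x, 183 mm long, 0.26 to 0.38 kg (None if absent). Steel barrel, round, 30 mm diameter, 110 mm long: grip here. At each end an aluminium cap, 40 mm diameter, 55 to 77 mm from the middle, with one milled flat (see flatN) and, opposite, its air port (see portN). Origin: on the axis, mid-barrel. x: to the rod end; z: the way the ports face; -z: the way the flats face
- rod1 (a point): free end of the 12 mm piston rod of cyl1, on its axis, 101 mm from its origin
- rod2 (a point): free end of the 12 mm piston rod of cyl2, on its axis, 101 mm from its origin
- rod3 (a point): free end of the 12 mm piston rod of cyl3, on its axis, 101 mm from its origin
- port1 (a point): mouth of the air port, a dark round hole, in the rod-end cap of cyl1: 66 mm along x, 20 mm along z from its origin; the other cap has one too, facing the same way
- port2 (a point): mouth of the air port, a dark round hole, in the rod-end cap of cyl2: 66 mm along x, 20 mm along z from its origin; the other cap has one too, facing the same way
- port3 (a point): mouth of the air port, a dark round hole, in the rod-end cap of cyl3: 66 mm along x, 20 mm along z from its origin; the other cap has one too, facing the same way
- flat1 (a point): middle of the flat on the rod-end cap of cyl1: 66 mm along x, 16 mm along -z from its origin. The flat is 24 mm wide, 4 mm deep, as long as the cap; the other cap has the same, facing the same way
- flat2 (a point): middle of the flat on the rod-end cap of cyl2: 66 mm along x, 16 mm along -z from its origin. The flat is 24 mm wide, 4 mm deep, as long as the cap; the other cap has the same, facing the same way
- flat3 (a point): middle of the flat on the rod-end cap of cyl3: 66 mm along x, 16 mm along -z from its origin. The flat is 24 mm wide, 4 mm deep, as long as the cap; the other cap has the same, facing the same way
- tray: black open tray, fixed, 222 x 216 mm, walls 34 mm high, floor 4 mm thick, a blue handle 65 mm high at the near and far end. Three bays at y = -62, 0, 62 mm; in each a cylinder lies along x on its end caps, axis 24 mm over the table, any way round, between 14 mm ridges that stand only beside the caps (x = -66, 66 mm). Origin: on the table below the middle bay. x: away from the robot, as the rods point
- vrest: V-rest, fixed: base plate 190 x 84 x 15 mm, on it two slippery white V-blocks 18 mm wide at x = -66 and 66 mm, just under a cylinder's end caps; the gap between them is free for the fingers down to the plate. Each V has two 45 degree faces (90 degrees between) up to 70 mm over the table. No stop along x. Origin: on the table below its middle; x along the groove, away from the robot; y towards the hook rack
- v_axis (a point): axis of a cylinder lying in the V-rest on its round part, midway, 70 mm over the table; axes as vrest. When the flats drop flush onto the left (+y) face the axis sinks 2.8 mm and shifts 2.8 mm to +y, and the cylinder's z points up and to -y at 45 degrees (on the right face: mirrored). Let go within some 8 degrees of this, the cylinder rolls flush by itself
- rack: hook rack, fixed: slotted aluminium plate 200 x 400 x 18 mm with three pairs of hooks of 8 mm round bar, 120 mm apart along y, all open to -y (right). The two hooks of a pair stand at x = -46 and 46 mm and carry the barrel just inside the end caps (5 mm play each way); between them it is free down to the plate. Origin: on the table below the middle seat; x away from the robot, y left
- hook1 (a point): seat of the right hook pair, nearest the V-rest: here lies the middle of a hung cylinder's axis, 75 mm over the table; axes as rack. Each hook from its seat: post at y = 24 to 32 mm, up to z = 46 mm; overhang from its top to y = -12 mm, underside at z = 38 mm; a 90 degree throat whose lip ends at y = -23 mm, z = -4 mm
- hook2 (a point): the same for the middle hook pair. To hang a cylinder: bring its axis down at y = -50 mm from the seat to 12 to 22 mm above it, move it level to y = 0, then lower it 12 to 22 mm onto the seat. It cannot be dropped in from above
- hook3 (a point): the same for the left hook pair, furthest from the V-rest
- manifold: bystander: loose aluminium air manifold on a black foot, 50 x 100 x 60 mm, at the far side. Origin under its centre
- valve: bystander: loose valve on a black foot, 50 x 140 x 54 mm, at the far side. Origin under its centre
- gauge: bystander: loose round pressure gauge lying face up, 62 mm diameter, 37 mm high, beyond the rack. Origin under its centre
Mind the look-alikes: they are no part of the job. What is shaped like the cyl3 but blue is not meant.

How it is judged:
By the outcome, as a careful person would: the job done as asked, in the order asked, and still so for the second after the job is handed in, with the robot touching nothing.
Of cyl1, cyl2, cyl3 only 2 to 3 are there at a start; the rules pass over those that are not, and their reading is None.
At some moment in a run one of cyl1, cyl2, cyl3 may be knocked a few centimetres aside while the robot is not near it.
Once in a run the grip may slacken for a moment while it holds something.
It also fails if it takes over 210 s, if anything falls off the work surface, if the arm or the gripper's body presses on something with over 40 N, if the wrist force passes 120 N, or if a joint passes its speed limit or range.

### The arm

A 6-joint arm with a two-finger parallel gripper is mounted at the origin on the work surface. World frame = base frame: x ahead of the robot, y to its left, z up, the work surface at z = 0. Lengths are in m, angles in rad, forces in N, time in s.
With the tool pointing down it reaches from about 0.35 to 0.975 m from the base axis. Payload 4.9 kg.
Tool frame: the origin (TCP) lies at the very end of the fingers, on their centre line; the grasp point (between the pads) lies 19 mm behind it (manip.tcp_to_grasp is the distance from the TCP to the grasp point, in m); z points along the fingers, y is the direction in which the jaws open and shut (so a half turn about z gives the same grasp; the last joint's range is limited). The gripper opens to 85 mm and grips with 20 to 120 N. Pads are 22 mm wide; open, the fingers measure 114 mm over their backs; the gripper's body (76 mm by 85 mm) begins 54 mm behind the grasp point. The pads swing forward as they close: fully open they stand 13 mm farther back than shut.
Start: joints at [-1.261, 0.053, 1.613, -0, 1.476, -0.119], TCP at [0.26, -0.568, 0.231] pointing down, gripper open.
Joint ranges: [-3.01, 3.01], [-1.01, 2.22], [0.06, 2.58], [-1.02, 4.17], [0.09, 2.62], [-3.14, 3.14]. Speed limits (rad/s): [2.57, 2.57, 3.14, 3.14, 3.14, 3.14].

### API

Orientations are given as a unit quaternion [w, x, y, z].
In Python, from plant import sensors, cams, job, finder, manip gives the robot as it stands.
- The arm moves only by the shell command python3 -m pendant 'ROWS'. ROWS is JSON, a list of rows, each an object of numbers: "wx", "wy", "wz": the turn, a rotation vector about the tool's x, y, z in degrees; "dx", "dy", "dz": the shift along the tool's x, y, z in m; "hand": the gripper's target within -1 to 1 (fully open at 1, half-way at 0, shut at -1). A call has 1 to 20 rows; each row is the pose to reach, as a shift and turn from the pose commanded when the call began, along the tool's axes at that moment; what a row does not reach only later rows make up. A row lasts 1/12 s, in which the tool goes at most 41.7 mm and 7.16 degrees, less where a joint would pass 70% of its speed; a pose out of reach is approached as far as the arm can. A call with a gripper value outside its range is refused whole. The fingers move at their own pace and stop on an object; the grip force is fixed at half the most. Time passes only in rows, so rows that repeat a pose let the fingers close. It gives the time, the measured TCP pose, the force and the opening at its end, in the units of the state.
- sensors.state(): the state, without advancing time (a new reading comes with each control period).
- cams.grab_frame(name): name is "scene" or "top" or "wrist"; returns (picture, depth): 400x640x3 uint8, red, green, blue; 400x640 float32, m along the optical axis (not along the pixel's ray), 0 where there is no reading.
- cams.calibration(name): a dict with "fov_y" (degrees; the focal length in pixels is half the picture's height over the tangent of half this angle, whatever the lens; pixels are square), "cx", "cy" (the principal point, pixels), "pose" (4x4, takes a point from camera to world coordinates); the wrist camera has in their place "hand_eye" (4x4, takes a point from camera to tool coordinates, whose origin is the TCP and whose axes are the flange's). Camera axes: x right, y down, z forward; pixel columns grow to the right and rows downward; lengths in m; the calibration is good to about 2 mm. A picture is of the moment at which its call begins: read the wrist's pose just before it. calibration takes no time and is no camera call.
- job.job_done(): hands the job in, once; it reports no verdict.
Trained networks look in the newest picture that a camera, given by its name, has taken for a name from the list of things; names that differ only in an ending like _2 or _b are one class to them, and where a whole thing is asked for, a point or a joint stands for the part that bears it (a point fixed in the world has none). Each returns a list of dicts, best first, with "score" (0 to 1); they miss things now and then, are a little off and sometimes report something else, mostly with a low value. They report only what shows in the picture. A call takes as long as a camera call. They do not tell look-alikes from the thing itself.
- finder.look_for(camera, thing): "position" ([x, y, z] in m, in world coordinates, good to about 4 mm: the middle of the surface that is visible of it).
The state is a dict: "time": time; "joint_pos": joint angles; "joint_vel": joint speeds; "joint_efforts": joint torques, N m; "tool_pos": TCP position; "tool_rot": TCP orientation; "contact_force": force on the tool from outside, world axes, zero at the start; "ft_torque": the same for the moment, N m; "gripper_width": opening from 0.0 (shut) to 1.0 (fully open).
Only numpy, scipy, OpenCV 4.12 (cv2) and the standard library are available. Lean on these libraries where they do the work, as an engineer would, in place of code of your own. Each camera call takes 0.05 s, during which the arm holds its last target. There are 200 camera calls.

## Working session

There is one attempt and no reset: what is moved stays moved. The work goes in short steps, Python scripts to look and compute and a shell command to move; the robot and the scene stay as the last step left them, time stands still between calls to the robot, and variables do not carry over. Pictures are saved under pics/ and viewed, about 12 in all and at most 16, crops included, and the job is handed in when it is done.

```bash
ls; mkdir -p pics; cat > h.py <<'E'
import numpy as np, cv2
from scipy.spatial.transform import Rotation as R
from plant import sensors, cams, job, finder, manip
def pose(name):
    c=cams.calibration(name)
    if 'pose' in c: return c,np.array(c['pose'])
    s=sensors.state();q=s['tool_rot'];T=np.eye(4);T[:3,:3]=R.from_quat([q[1],q[2],q[3],q[0]]).as_matrix();T[:3,3]=s['tool_pos']
    return c,T@np.array(c['hand_eye'])
def grab(name):
    c,T=pose(name); im,d=cams.grab_frame(name)
    f=im.shape[0]/2/np.tan(np.radians(c['fov_y'])/2)
    v,u=np.mgrid[:im.shape[0],:im.shape[1]]
    P=np.stack([(u-c['cx'])/f*d,(v-c['cy'])/f*d,d],-1)@T[:3,:3].T+T[:3,3]
    P[d==0]=np.nan
    return im,d,P
def proj(name,X):
    c,T=pose(name); f=200/np.tan(np.radians(c['fov_y'])/2)
    p=(np.array(X)-T[:3,3])@T[:3,:3]
    return p[...,0]/p[...,2]*f+c['cx'],p[...,1]/p[...,2]*f+c['cy']
def save(n,im): cv2.imwrite('pics/'+n+'.png',cv2.cvtColor(im,cv2.COLOR_RGB2BGR))
E
python3 - <<'E'
from h import *
s=sensors.state();print({k:np.round(v,3) for k,v in s.items()})
for n in('scene','top'):
    im,d,P=grab(n);save(n+'0',im);np.save(n+'0.npy',P)
    print(n,{k:np.round(v,3) for k,v in cams.calibration(n).items()})
    if n=='top':
        for t in('cyl1','rod1','port1','flat1','tray','vrest','v_axis','rack','hook1','hook2','hook3','manifold','valve','gauge'):
            print(t,[(np.round(r['position'],3),round(r['score'],2)) for r in finder.look_for('top',t)])
print(manip.tcp_to_grasp)
E
```

```text
pics
{'time': np.float64(0.0), 'joint_pos': array([-1.261,  0.053,  1.614, -0.   ,  1.476, -0.119]), 'joint_vel': array([-0.001, -0.   , -0.001,  0.001, -0.001,  0.   ]), 'joint_efforts': array([ 1.0000e-03, -3.9369e+01, -3.7017e+01,  0.0000e+00,  7.0000e-03,
       -0.0000e+00]), 'tool_pos': array([ 0.26 , -0.568,  0.23 ]), 'tool_rot': array([-0.001,  0.977,  0.213, -0.   ]), 'contact_force': array([-0.579, -1.126,  0.309]), 'ft_torque': array([-0.013,  0.011,  0.016]), 'gripper_width': np.float64(0.998)}
scene {'fov_y': np.float64(51.597), 'cx': np.float64(322.716), 'cy': np.float64(194.692), 'pose': array([[-0.36 ,  0.66 , -0.66 ,  1.43 ],
       [ 0.933,  0.261, -0.247,  0.216],
       [ 0.01 , -0.705, -0.709,  0.965],
       [ 0.   ,  0.   ,  0.   ,  1.   ]])}
top {'fov_y': np.float64(46.356), 'cx': np.float64(311.816), 'cy': np.float64(195.236), 'pose': array([[-0.019, -0.998,  0.067,  0.493],
       [-1.   ,  0.019,  0.004, -0.111],
       [-0.005, -0.067, -0.998,  1.57 ],
       [ 0.   ,  0.   ,  0.   ,  1.   ]])}
cyl1 [(array([ 0.511, -0.238,  0.038]), 0.97), (array([ 0.5  ,
[... 467 characters left out ...]
 -0.3  ,  0.038]), 0.77), (array([ 0.506, -0.239,  0.034]), 0.64)]
tray [(array([ 0.512, -0.299,  0.002]), 0.89), (array([ 0.501, -0.298,  0.037]), 0.61)]
vrest [(array([ 0.504, -0.081,  0.012]), 0.77)]
v_axis [(array([ 0.5  , -0.081,  0.015]), 0.97), (array([ 0.507, -0.236,  0.04 ]), 0.21)]
rack [(array([0.467, 0.259, 0.017]), 0.83)]
hook1 [(array([0.463, 0.254, 0.021]), 0.76)]
hook2 [(array([0.463, 0.254, 0.021]), 0.76)]
hook3 [(array([0.463, 0.254, 0.021]), 0.76)]
manifold [(array([0.759, 0.078, 0.044]), 0.76), (array([ 0.509, -0.235,  0.038]), 0.65)]
valve [(array([ 0.732, -0.163,  0.04 ]), 0.9), (array([ 0.5  , -0.369,  0.037]), 0.51)]
gauge [(array([0.711, 0.233, 0.039]), 0.88)]
0.0187
```

View pics/top0.png

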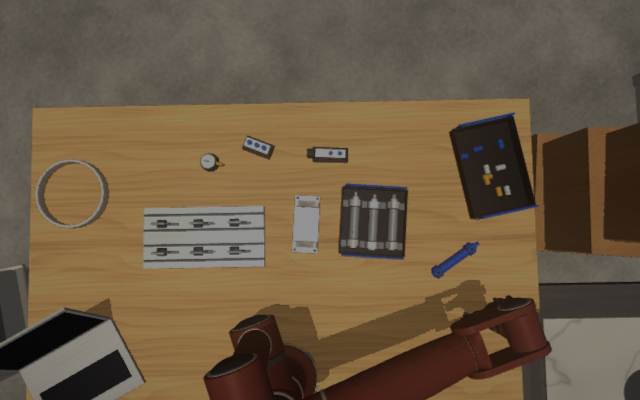

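View pics/scene0.png

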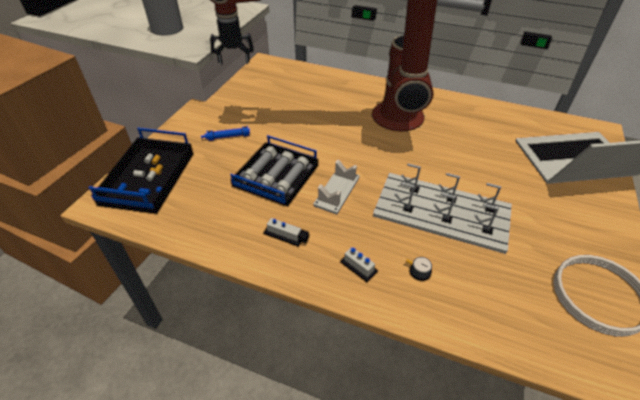

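Top view: three grey cylinders lie in the tray at (354,222), (374,222) and (394,222). The V-rest is at (306,223) and the rack at (204,237). The blue one at (455,260) is the look-alike and lies outside the tray, so I leave it alone. Next I move the wrist camera over the tray.

```bash
cat >> h.py <<'E'
def go(x,y,z,tilt=0,yaw=0):
    "needed shift/turn to TCP x,y,z; tool x along yaw (deg), tilt deg about the tool x"
    s=sensors.state();q=s['tool_rot'];M=R.from_quat([q[1],q[2],q[3],q[0]])
    G=R.from_euler('z',yaw,degrees=True)*R.from_euler('x',180,degrees=True)*R.from_euler('x',tilt,degrees=True)
    d=M.inv().apply(np.array([x,y,z])-s['tool_pos']);w=(M.inv()*G).as_rotvec(degrees=True)
    print('d',np.round(d,4),'w',np.round(w,2))
E
python3 - <<'E'
from h import *
np.set_printoptions(suppress=True,precision=3)
print(cams.calibration('wrist'))
go(.46,-.30,.36)
for n in['top0']:
    P=np.load(n+'.npy')
    # tray, vrest, rack outline heights
    for lab,(u0,u1,v0,v1,z0,z1) in dict(trayrim=(335,412,180,262,.028,.045),vplate=(288,325,190,258,.01,.022),vtop=(288,325,190,258,.05,.08),rack=(138,270,200,275,.012,.024),hook=(138,270,200,275,.105,.13)).items():
        Q=P[v0:v1,u0:u1].reshape(-1,3);Q=Q[(Q[:,2]>z0)&(Q[:,2]<z1)]
        r=cv2.minAreaRect(Q[:,:2].astype(np.float32)*1000)
        print(lab,len(Q),np.round(r[0],1),np.round(r[1],1),round(r[2],2),np.median(Q[:,2]))
E
```

```text
{'fov_y': 67.60199887832601, 'cx': 322.82114009444405, 'cy': 202.9051608428093, 'hand_eye': array([[ 0.001, -0.95 , -0.312,  0.08 ],
       [ 1.   ,  0.001, -0.   ,  0.   ],
       [ 0.001, -0.312,  0.95 , -0.142],
       [ 0.   ,  0.   ,  0.   ,  1.   ]])}
d [ 0.294 -0.161 -0.129] w [ 0.    0.   24.57]
trayrim 1751 [ 506.6 -303.2] [217.  225.6] 85.24 0.036335110460298914
vplate 1062 [507.6 -81.8] [206.8  99.5] 2.14 0.015270952639975244
vtop 193 [502.  -81.8] [ 69.8 149.4] 85.8 0.0630774109946175
rack 6148 [461.  266.7] [208.3 418.3] 0.13 0.01834688235938664
hook 204 [465.2 257.3] [282.1  99.1] 89.88 0.12044958853621213
```

```bash
python3 -m pendant '[{"dz":-0.129},{"dz":-0.129},{"dz":-0.129},{"dx":0.412,"dy":-0.107,"dz":-0.129,"wz":24.57},{"dx":0.412,"dy":-0.107,"dz":-0.129,"wz":24.57},{"dx":0.412,"dy":-0.107,"dz":-0.129,"wz":24.57},{"dx":0.412,"dy":-0.107,"dz":-0.129,"wz":24.57},{"dx":0.412,"dy":-0.107,"dz":-0.129,"wz":24.57},{"dx":0.412,"dy":-0.107,"dz":-0.129,"wz":24.57},{"dx":0.412,"dy":-0.107,"dz":-0.129,"wz":24.57},{"dx":0.412,"dy":-0.107,"dz":-0.129,"wz":24.57},{"dx":0.412,"dy":-0.107,"dz":-0.129,"wz":24.57},{"dx":0.412,"dy":-0.107,"dz":-0.129,"wz":24.57},{"dx":0.412,"dy":-0.107,"dz":-0.129,"wz":24.57},{"dx":0.412,"dy":-0.107,"dz":-0.129,"wz":24.57},{"dx":0.412,"dy":-0.107,"dz":-0.129,"wz":24.57}]'
python3 - <<'E'
from h import *
im,d,P=grab('wrist');np.save('w1.npy',P);save('w1',im);cv2.imwrite('pics/w1raw.png',im)
for t in('cyl1','port1','flat1','rod1'):
    print(t,[(np.round(r['position'],3),round(r['score'],2)) for r in finder.look_for('wrist',t)])
E
```

```text
cyl1 [(array([ 0.378, -0.571,  0.03 ]), 0.69)]
port1 [(array([ 0.379, -0.573,  0.026]), 0.81)]
flat1 [(array([ 0.384, -0.572,  0.034]), 0.83)]
rod1 []invalid input
```

View pics/w1.png

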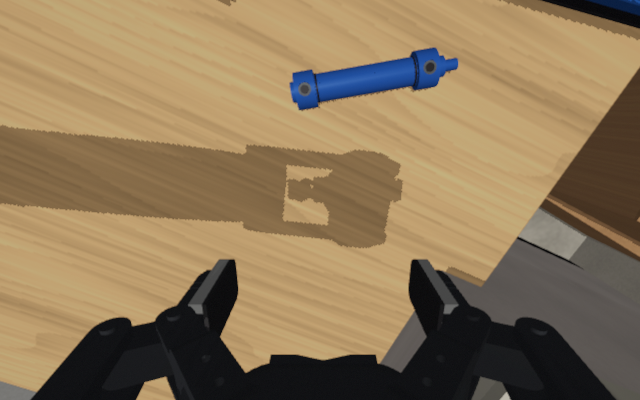

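The wrist picture shows only the blue look-alike at (370,80), because the call was refused. I'll send complete rows.

```bash
python3 -m pendant '[{"dx":0,"dy":0,"dz":-0.129,"wx":0,"wy":0,"wz":0,"hand":1},{"dx":0,"dy":0,"dz":-0.129,"wx":0,"wy":0,"wz":0,"hand":1},{"dx":0.412,"dy":-0.107,"dz":-0.129,"wx":0,"wy":0,"wz":24.57,"hand":1},{"dx":0.412,"dy":-0.107,"dz":-0.129,"wx":0,"wy":0,"wz":24.57,"hand":1},{"dx":0.412,"dy":-0.107,"dz":-0.129,"wx":0,"wy":0,"wz":24.57,"hand":1},{"dx":0.412,"dy":-0.107,"dz":-0.129,"wx":0,"wy":0,"wz":24.57,"hand":1},{"dx":0.412,"dy":-0.107,"dz":-0.129,"wx":0,"wy":0,"wz":24.57,"hand":1},{"dx":0.412,"dy":-0.107,"dz":-0.129,"wx":0,"wy":0,"wz":24.57,"hand":1},{"dx":0.412,"dy":-0.107,"dz":-0.129,"wx":0,"wy":0,"wz":24.57,"hand":1},{"dx":0.412,"dy":-0.107,"dz":-0.129,"wx":0,"wy":0,"wz":24.57,"hand":1},{"dx":0.412,"dy":-0.107,"dz":-0.129,"wx":0,"wy":0,"wz":24.57,"hand":1},{"dx":0.412,"dy":-0.107,"dz":-0.129,"wx":0,"wy":0,"wz":24.57,"hand":1},{"dx":0.412,"dy":-0.107,"dz":-0.129,"wx":0,"wy":0,"wz":24.57,"hand":1},{"dx":0.412,"dy":-0.107,"dz":-0.129,"wx":0,"wy":0,"wz":24.57,"hand":1},{"dx":0.412,"dy":-0.107,"dz":-0.129,"wx":0,"wy":0,"wz":24.57,"hand":1}]' | tee o; grep -q time o && python3 - <<'E'
from h import *
im,d,P=grab('wrist');np.save('w2.npy',P);save('w2',im)
for t in('cyl1','port1','flat1','rod1'):
    print(t,[(np.round(r['position'],3),round(r['score'],2)) for r in finder.look_for('wrist',t)])
E
```

```text
time: 2.3
tool_pos: [0.5903, -0.2994, 0.3601]
tool_rot: [0.0, 1.0, 0.001, -0.0]
contact_force: [-0.1, -0.2, -1.1]
gripper_width: 0.997
cyl1 [(array([ 0.402, -0.588,  0.025]), 0.96), (array([ 0.522, -0.24 ,  0.034]), 0.91), (array([ 0.512, -0.369,  0.035]), 0.68), (array([ 0.513, -0.301,  0.033]), 0.61)]
port1 [(array([ 0.512, -0.304,  0.039]), 0.93), (array([ 0.524, -0.24 ,  0.036]), 0.86), (array([ 0.511, -0.364,  0.033]), 0.77), (array([ 0.4  , -0.589,  0.023]), 0.55)]
flat1 [(array([ 0.51 , -0.299,  0.03 ]), 0.96), (array([ 0.404, -0.587,  0.032]), 0.91), (array([ 0.519, -0.241,  0.039]), 0.84), (array([ 0.514, -0.364,  0.036]), 0.69), (array([ 0.517, -0.086,  0.014]), 0.62)]
rod1 [(array([ 0.508, -0.365,  0.035]), 0.95), (array([ 0.512, -0.306,  0.035]), 0.79), (array([ 0.405, -0.59 ,  0.031]), 0.7), (array([ 0.519, -0.246,  0.037]), 0.65)]
```

View pics/w2.png

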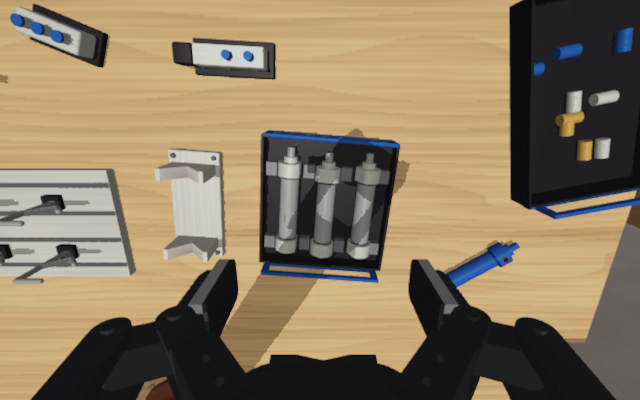

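The tray has three grey cylinders, at (288,200), (325,205) and (366,205). The V-rest is at (195,205). I'll move closer to read the ports and flats.

```bash
python3 -m pendant '[{"dx":-0.1,"dy":0,"dz":0.16,"wx":0,"wy":0,"wz":0,"hand":1},{"dx":-0.1,"dy":0,"dz":0.16,"wx":0,"wy":0,"wz":0,"hand":1},{"dx":-0.1,"dy":0,"dz":0.16,"wx":0,"wy":0,"wz":0,"hand":1},{"dx":-0.1,"dy":0,"dz":0.16,"wx":0,"wy":0,"wz":0,"hand":1},{"dx":-0.1,"dy":0,"dz":0.16,"wx":0,"wy":0,"wz":0,"hand":1},{"dx":-0.1,"dy":0,"dz":0.16,"wx":0,"wy":0,"wz":0,"hand":1},{"dx":-0.1,"dy":0,"dz":0.16,"wx":0,"wy":0,"wz":0,"hand":1}]' | tee o; grep -q time o && python3 - <<'E'
from h import *
im,d,P=grab('wrist');np.save('w3.npy',P);np.save('w3im.npy',im);save('w3',im)
np.set_printoptions(suppress=True,precision=4)
for y in(-.24,-.302,-.364):
    # points of the barrel: fit circle axis line y=a+bx, z const via per-slice top
    m=(np.abs(P[...,1]-y)<.022)&(P[...,2]>.03)&(P[...,2]<.07)
    print(y,m.sum(),np.nanmin(P[m],0),np.nanmax(P[m],0))
E
```

```text
time: 3.13
tool_pos: [0.489, -0.3001, 0.1996]
tool_rot: [-0.001, 1.0, -0.001, -0.001]
contact_force: [0.9, 0.2, 0.7]
gripper_width: 1.0
-0.24 5985 [ 0.3952 -0.262   0.03  ] [ 0.6325 -0.218   0.0675]
-0.302 5963 [ 0.3904 -0.324   0.03  ] [ 0.6277 -0.28    0.0664]
-0.364 5787 [ 0.3859 -0.386   0.03  ] [ 0.623  -0.342   0.0674]
```

View pics/w3.png

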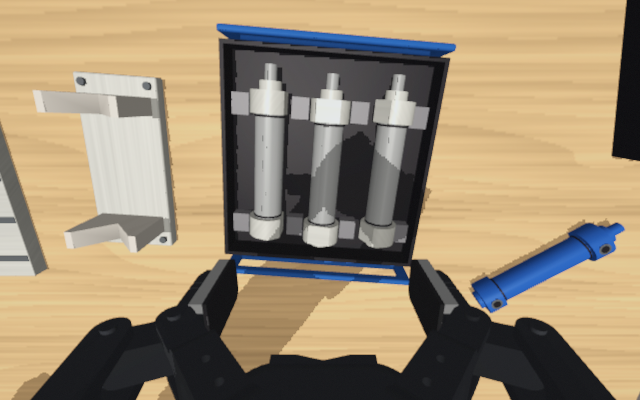

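```bash
cat >> h.py <<'E'
from scipy.optimize import least_squares
def fitcyl(P,x0,y0,z0,hw=.045,r=.015):
    "axis fit: y=y0+b(x-x0), z=z0+c(x-x0)"
    Q=P.reshape(-1,3);Q=Q[np.isfinite(Q).all(1)]
    p=np.array([y0,0,z0,0.])
    for gate in(.012,.006,.004):
        yy=p[0]+p[1]*(Q[:,0]-x0);zz=p[2]+p[3]*(Q[:,0]-x0)
        e=np.hypot(Q[:,1]-yy,Q[:,2]-zz)-r
        S=Q[(np.abs(Q[:,0]-x0)<hw)&(np.abs(e)<gate)&(Q[:,2]>zz)]
        f=lambda p:np.hypot(S[:,1]-p[0]-p[1]*(S[:,0]-x0),S[:,2]-p[2]-p[3]*(S[:,0]-x0))-r
        p=least_squares(f,p,loss='soft_l1',f_scale=.001).x
    return p,len(S),np.std(f(p))
def xends(P,p,x0):
    "x extent of caps (radius>17.5mm points) along axis"
    Q=P.reshape(-1,3);Q=Q[np.isfinite(Q).all(1)]
    yy=p[0]+p[1]*(Q[:,0]-x0);zz=p[2]+p[3]*(Q[:,0]-x0)
    rr=np.hypot(Q[:,1]-yy,Q[:,2]-zz)
    S=Q[(rr<.0215)&(Q[:,2]>zz+.008)&(np.abs(Q[:,0]-x0)<.12)]
    h=rr[(rr<.0215)&(Q[:,2]>zz+.008)&(np.abs(Q[:,0]-x0)<.12)]
    c=S[h>.0178][:,0]
    return np.sort(c[c<x0])[[5,-5]],np.sort(c[c>x0])[[5,-5]]
E
python3 - <<'E'
from h import *
np.set_printoptions(suppress=True,precision=4)
P=np.load('w3.npy');im=np.load('w3im.npy')
for y in(-.24,-.302,-.364):
    p,n,s=fitcyl(P,.505,y,.024);print(p,np.degrees(p[1]),n,round(s,5),xends(P,p,.505))
a=cv2.resize(im[60:140,225:435],None,fx=3.8,fy=3.8,interpolation=3);b=cv2.resize(im[190:255,225:435],None,fx=3.8,fy=3.8,interpolation=3)
save('caps',np.vstack([a,b]))
# vrest, rack
for lab,Q,z0,z1,bx in(('vplate',P,.011,.02,(.35,.65,-.14,-.02)),):
    Q=P.reshape(-1,3);k=(Q[:,0]>bx[0])&(Q[:,0]<bx[1])&(Q[:,1]>bx[2])&(Q[:,1]<bx[3])
    Q=Q[k]
    for z0,z1 in((.011,.019),(.062,.073)):
        S=Q[(Q[:,2]>z0)&(Q[:,2]<z1)];r=cv2.minAreaRect(S[:,:2].astype(np.float32)*1000);print(lab,len(S),r,np.median(S[:,2]))
E
```

```text
[-0.2411 -0.0788  0.0236 -0.0008] -4.517589830843771 2400 0.00059 (array([0.3988, 0.4525]), array([0.5602, 0.6245]))
[-0.3024 -0.0793  0.0236 -0.0003] -4.541687785459722 2373 0.00059 (array([0.3943, 0.4439]), array([0.5516, 0.6244]))
[-0.3676 -0.0797  0.0235 -0.0003] -4.56885444853561 2398 0.00059 (array([0.3887, 0.4419]), array([0.5506, 0.6187]))
vplate 10002 ((504.34088134765625, -81.78787994384766), (85.29334259033203, 190.374755859375), 85.63925170898438) 0.01464807637835705
vplate 1486 ((504.3182678222656, -81.64277648925781), (72.10574340820312, 150.14566040039062), 85.89492797851562) 0.06798184630401055
```

View pics/caps.png

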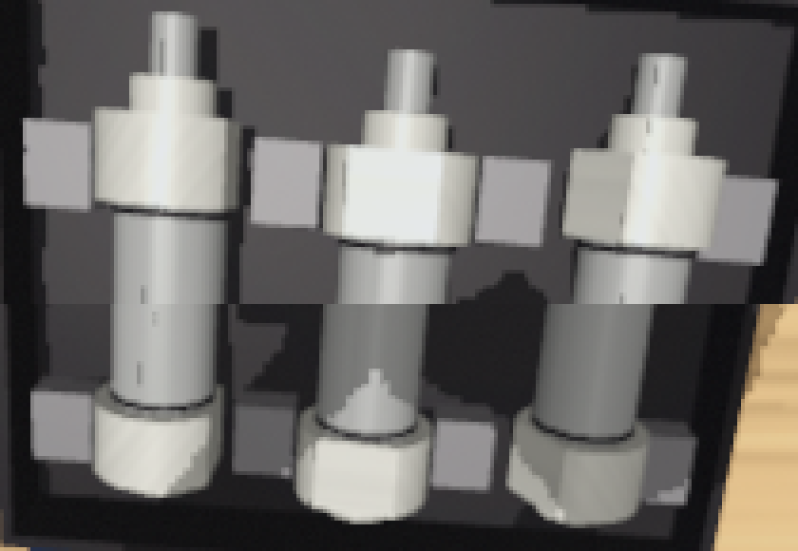

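```bash
cat >> h.py <<'E'
def flatang(P,p,x0,xm,verbose=True):
    "angle (deg, about axis, from +z towards +y) of the flat; xm: mid-barrel x. Score = rms mm"
    Q=P.reshape(-1,3);Q=Q[np.isfinite(Q).all(1)]
    s=(Q[:,0]-xm)/np.cos(np.arctan(p[1]))+ (Q[:,1]-(p[0]+p[1]*(Q[:,0]-x0)))*p[1]
    dy=(Q[:,1]-p[0]-p[1]*(Q[:,0]-x0))*np.cos(np.arctan(p[1]));dz=Q[:,2]-p[2]-p[3]*(Q[:,0]-x0)
    r=np.hypot(dy,dz);th=np.degrees(np.arctan2(dy,dz));out=[]
    for sg in(-1,1):
        k=(np.abs(sg*s-.066)<.008)&(r<.0225)&(r>.0145)&(np.abs(th)<115)
        A=np.arange(-180,180,1.);E=[]
        for a in A:
            t=np.abs((th[k]-a+180)%360-180);m=np.where(t<36.87,.016/np.cos(np.radians(np.minimum(t,80))),.02)
            E.append(np.mean(np.minimum(np.abs(r[k]-m),.003))*1e3)
        E=np.array(E);out.append((sg,int(k.sum()),A[E.argmin()],round(E.min(),2),round(float(np.median(E)),2),(int(th[k].min()),int(th[k].max()))))
        if verbose: # radius profile
            out.append([(int(b),round(1e3*float(np.median(r[k][np.abs(th[k]-b)<5])),1)) for b in range(-110,111,10) if (np.abs(th[k]-b)<5).sum()>5])
    return out
E
python3 - <<'E'
from h import *
np.set_printoptions(suppress=True,precision=4)
P=np.load('w3.npy')
Q=P.reshape(-1,3);Q=Q[np.isfinite(Q).all(1)]
for y in(-.2411,-.3024,-.3676):
    p,n,s=fitcyl(P,.505,y,.024)
    # rod end: max x with points near axis top r<7.5mm
    yy=p[0]+p[1]*(Q[:,0]-.505);k=(np.abs(Q[:,1]-yy)<.005)&(Q[:,2]>.02)&(Q[:,2]<.046)&(Q[:,0]>.40)&(Q[:,0]<.63)
    S=Q[k];rod=S[(S[:,2]<.034)&(S[:,2]>.025)&(S[:,0]>.58)][:,0]
    # barrel/cap edges from z profile along the axis
    h=[(round(x,3),round(float(np.median(S[np.abs(S[:,0]-x)<.0015][:,2]))*1e3,1)) for x in np.arange(.42,.62,.003) if (np.abs(S[:,0]-x)<.0015).any()]
    e=[ (h[i][0],h[i][1],h[i+1][1]) for i in range(len(h)-1) if abs(h[i+1][1]-h[i][1])>1.6]
    print(y,p,'rodend',np.sort(rod)[-4:],e)
    xm=np.sort(rod)[-3]-.101*np.cos(p[1])
    print(' xm',xm); [print('  ',o) for o in flatang(P,p,.505,xm)]
E
```

```text
-0.2411 [-0.2411 -0.0788  0.0236 -0.0008] rodend [0.6279 0.628  0.6281 0.6286] [(np.float64(0.426), 34.5, 43.6), (np.float64(0.45), 42.7, 38.7), (np.float64(0.558), 38.6, 42.8), (np.float64(0.582), 42.9, 34.2), (np.float64(0.591), 33.5, 28.6)]
 xm 0.5273236104070443
  return _methods._mean(a, axis=axis, dtype=dtype,
  ret = ret.dtype.type(ret / rcount)
Traceback (most recent call last):
  File "h.py", line 60, in flatang
    E=np.array(E);out.append((sg,int(k.sum()),A[E.argmin()],round(E.min(),2),round(float(np.median(E)),2),(int(th[k].min()),int(th[k].max()))))
                                                                                                               ~~~~~~~~~^^
ValueError: zero-size array to reduction operation minimum which has no identity
```

```bash
cat >> h.py <<'E'
def cyl(P,x,y,z,verbose=False):
    "returns (mid xyz, yaw deg), prints flat angles"
    p,n,s=fitcyl(P,x,y,z)
    Q=P.reshape(-1,3);Q=Q[np.isfinite(Q).all(1)];yy=p[0]+p[1]*(Q[:,0]-x);zz=p[2]+p[3]*(Q[:,0]-x)
    r=np.hypot(Q[:,1]-yy,Q[:,2]-zz);k=(Q[:,2]>zz+.005)&(r<.0225)&(np.abs(Q[:,0]-x)<.1)
    g=np.arange(x-.085,x+.085,.001);N=np.array([np.mean(r[k][np.abs(Q[k,0]-v)<.001]) if (np.abs(Q[k,0]-v)<.001).sum()>3 else np.nan for v in g])
    i=np.where((N<.0162)&(np.abs(g-x)<.07))[0];xm=(np.quantile(g[i],.01)+np.quantile(g[i],.99))/2
    out=flatang(P,p,x,xm,verbose)
    print('mid',np.round([xm,p[0]+p[1]*(xm-x),p[2]+p[3]*(xm-x)],4),'yaw',round(np.degrees(np.arctan(p[1])),2),'pitch',round(np.degrees(p[3]),2),'barrel',g[i].min().round(3),g[i].max().round(3),'n',n)
    for o in out: print('   flat',o)
E
python3 - <<'E'
from h import *
P=np.load('w3.npy')
for y in(-.2411,-.3024,-.3676): cyl(P,.505,y,.024,True)
E
```

```text
mid [ 0.507  -0.2413  0.0236] yaw -4.51 pitch -0.04 barrel 0.454 0.56 n 2400
   flat (-1, 457, np.float64(-88.0), np.float64(0.47), 0.69, (-113, 77))
   flat [(-110, 17.6), (-100, 21.8), (-90, 16.1), (-70, 16.8), (-50, 19.9), (-40, 20.0), (-30, 19.9), (-20, 20.2), (-10, 19.9), (0, 20.2), (10, 20.0), (20, 20.0), (30, 20.1), (40, 20.2), (50, 20.1), (60, 19.9), (70, 20.1)]
   flat (1, 678, np.float64(-87.0), np.float64(0.51), 0.74, (-109, 84))
   flat [(-110, 17.1), (-100, 16.7), (-90, 15.9), (-80, 16.2), (-60, 18.1), (-50, 19.7), (-40, 20.1), (-30, 20.0), (-20, 20.1), (-10, 20.0), (0, 20.1), (10, 19.8), (20, 20.0), (30, 20.0), (40, 20.0), (50, 19.9), (60, 19.9), (80, 20.1)]
mid [ 0.498  -0.3018  0.0236] yaw -4.53 pitch -0.02 barrel 0.445 0.574 n 2373
   flat (-1, 458, np.float64(8.0), np.float64(0.49), 1.51, (-80, 78))
   flat [(-70, 19.9), (-60, 20.0), (-50, 20.0), (-40, 20.2), (-30, 19.6), (-20, 18.2), (-10, 17.0), (0, 16.3), (10, 16.1), (20, 16.3), (30, 17.5), (40, 18.8), (50, 19.9), (60, 19.9), (70, 19.9)]
   flat (1, 676, np.float64(8.0), np.float64(0.5), 1.56, (-81, 101))
   flat
[... 158 characters left out ...]
9.9), (60, 20.0), (70, 19.9), (80, 19.9)]
mid [ 0.5076 -0.3678  0.0235] yaw -4.56 pitch -0.02 barrel 0.443 0.574 n 2398
   flat (-1, 474, np.float64(59.0), np.float64(1.39), 1.94, (-108, 112))
   flat [(-70, 18.7), (-60, 18.3), (-50, 19.5), (-40, 19.0), (-30, 19.4), (-20, 19.5), (-10, 18.9), (0, 19.2), (10, 18.9), (20, 19.2), (30, 17.4), (40, 15.9), (50, 15.7), (60, 15.6), (70, 15.8), (80, 16.2), (90, 18.4), (100, 18.7)]
   flat (1, 337, np.float64(59.0), np.float64(0.46), 1.19, (-72, 98))
   flat [(-60, 20.0), (-50, 19.9), (-40, 20.1), (-30, 20.0), (-20, 19.8), (-10, 19.8), (0, 19.7), (10, 20.0), (20, 19.6), (30, 18.7), (40, 17.0), (50, 16.3), (60, 15.9), (70, 16.5), (80, 17.1), (90, 18.6)]
```

Flat directions, measured from up towards +y, by tray position:

| Cylinder | Flat now | Turn needed to +135° (ports up and right) |
|---|---|---|
| Left (A) | −87° | −138° |
| Middle (B) | +8° | +127° |
| Right (C) | +59° | +76° |

I start with C.

```bash
python3 - <<'E'
from h import *
print(np.round(sensors.state()['joint_pos'],3)); go(.498,-.367,.09,0,-4.55); go(.498,-.367,.008,0,-4.55)
E
```

```text
[-0.679 -0.047  1.762  0.     1.424  0.893]
d [0.0073 0.066  0.112 ] w [ 0.07 -0.12  4.48]
d [0.0071 0.0659 0.194 ] w [ 0.07 -0.12  4.48]
```

```bash
python3 -m pendant '[{"dx":0.008,"dy":0.067,"dz":0.06,"wx":0,"wy":0,"wz":4.5,"hand":0.18},{"dx":0.008,"dy":0.067,"dz":0.06,"wx":0,"wy":0,"wz":4.5,"hand":0.18},{"dx":0.008,"dy":0.067,"dz":0.06,"wx":0,"wy":0,"wz":4.5,"hand":0.18},{"dx":0.008,"dy":0.067,"dz":0.11,"wx":0,"wy":0,"wz":4.5,"hand":0.18},{"dx":0.008,"dy":0.067,"dz":0.11,"wx":0,"wy":0,"wz":4.5,"hand":0.18},{"dx":0.008,"dy":0.067,"dz":0.11,"wx":0,"wy":0,"wz":4.5,"hand":0.18}]' && python3 -m pendant '[{"dx":0,"dy":0,"dz":0.04,"wx":0,"wy":0,"wz":0,"hand":0.18},{"dx":0,"dy":0,"dz":0.06,"wx":0,"wy":0,"wz":0,"hand":0.18},{"dx":0,"dy":0,"dz":0.08,"wx":0,"wy":0,"wz":0,"hand":0.18},{"dx":0,"dy":0,"dz":0.081,"wx":0,"wy":0,"wz":0,"hand":0.18},{"dx":0,"dy":0,"dz":0.081,"wx":0,"wy":0,"wz":0,"hand":0.18}]'
```

```text
time: 3.68
tool_pos: [0.4974, -0.3656, 0.0883]
tool_rot: [-0.002, 0.999, -0.039, -0.002]
contact_force: [-0.4, 0.4, 0.2]
gripper_width: 0.592
time: 4.1
tool_pos: [0.499, -0.3669, 0.0108]
tool_rot: [0.0, 0.999, -0.039, 0.0]
contact_force: [-0.3, -0.3, 1.2]
gripper_width: 0.587
```

Close, then check that the grip is on the barrel.

```bash
python3 -m pendant '[{"dx":0,"dy":0,"dz":0.002,"wx":0,"wy":0,"wz":0,"hand":-1},{"dx":0,"dy":0,"dz":0.002,"wx":0,"wy":0,"wz":0,"hand":-1},{"dx":0,"dy":0,"dz":0.002,"wx":0,"wy":0,"wz":0,"hand":-1},{"dx":0,"dy":0,"dz":0.002,"wx":0,"wy":0,"wz":0,"hand":-1},{"dx":0,"dy":0,"dz":0.002,"wx":0,"wy":0,"wz":0,"hand":-1},{"dx":0,"dy":0,"dz":0.002,"wx":0,"wy":0,"wz":0,"hand":-1},{"dx":0,"dy":0,"dz":0.002,"wx":0,"wy":0,"wz":0,"hand":-1}]' && python3 -m pendant '[{"dx":0,"dy":0,"dz":-0.04,"wx":0,"wy":0,"wz":0,"hand":-1},{"dx":0,"dy":0,"dz":-0.08,"wx":0,"wy":0,"wz":0,"hand":-1},{"dx":0,"dy":0,"dz":-0.12,"wx":0,"wy":0,"wz":0,"hand":-1},{"dx":0,"dy":0,"dz":-0.16,"wx":0,"wy":0,"wz":0,"hand":-1},{"dx":0,"dy":0,"dz":-0.16,"wx":0,"wy":0,"wz":0,"hand":-1},{"dx":0,"dy":0,"dz":-0.16,"wx":0,"wy":0,"wz":0,"hand":-1}]'; python3 - <<'E'
from h import *
im,d,P=grab('wrist');save('w4',im)
s=sensors.state()['tool_pos'];print(s)
try: cyl(P,s[0],s[1],s[2]+.016,True)
except Exception as e: print(e)
E
```

```text
time: 4.68
tool_pos: [0.5, -0.3675, 0.0107]
tool_rot: [0.001, 0.999, -0.039, 0.002]
contact_force: [-0.6, 3.4, 6.9]
gripper_width: 0.33
time: 5.18
tool_pos: [0.4999, -0.3685, 0.1726]
tool_rot: [0.003, 0.999, -0.039, 0.003]
contact_force: [-0.1, -1.0, -4.1]
gripper_width: 0.328
[ 0.49840988 -0.36717844  0.16894507]
zero-size array to reduction operation minimum which has no identity
  return _methods._mean(a, axis=axis, dtype=dtype,
  ret = ret.dtype.type(ret / rcount)
```

View pics/w4.png

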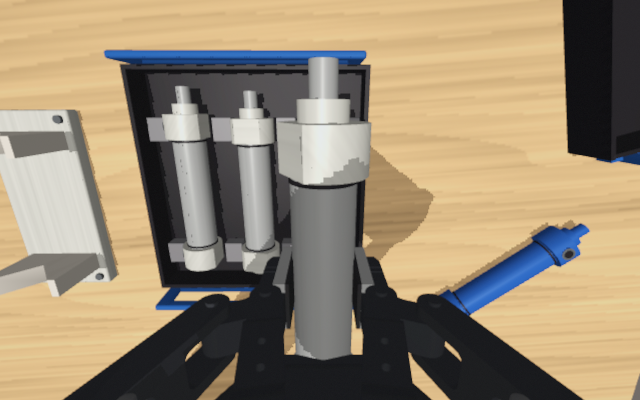

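C is held squarely at (325,220), with its flat still to the left. I measure its pose in the hand and then move over the V-rest.

```bash
cat >> h.py <<'E'
def inhand(P,verbose=False):
    "far half of held cylinder in the tool frame flipped up: X=tool x, Y=-tool y, Z=-tool z (so TCP at 0). prints axis, far-cap inner edge, flat angle rel. tool"
    s=sensors.state();q=s['tool_rot'];M=R.from_quat([q[1],q[2],q[3],q[0]])
    Q=M.inv().apply(P.reshape(-1,3)-s['tool_pos'])*[1,-1,-1];Q=Q[np.isfinite(Q).all(1)]
    Q=Q[(Q[:,0]>.015)&(Q[:,0]<.11)&(np.abs(Q[:,1])<.03)&(Q[:,2]>-.02)&(Q[:,2]<.05)]
    p=np.array([0,0,.016,0.])
    for gate in(.008,.004,.003):
        f0=lambda p,S:np.hypot(S[:,1]-p[0]-p[1]*S[:,0],S[:,2]-p[2]-p[3]*S[:,0])-.015
        S=Q[(Q[:,0]<.05)&(Q[:,0]>.025)];S=S[np.abs(f0(p,S))<gate];p=least_squares(f0,p,args=(S,),loss='soft_l1',f_scale=.001).x
    dy=Q[:,1]-p[0]-p[1]*Q[:,0];dz=Q[:,2]-p[2]-p[3]*Q[:,0];r=np.hypot(dy,dz);th=np.degrees(np.arctan2(dy,dz))
    g=np.arange(.03,.08,.001);N=np.array([np.quantile(r[(np.abs(Q[:,0]-v)<.001)&(r<.0225)],.7) if ((np.abs(Q[:,0]-v)<.001)&(r<.0225)).sum()>3 else 0 for v in g])
    e=g[np.argmax(N>.0172)]
    k=(np.abs(Q[:,0]-e-.011)<.008)&(r<.0225)&(r>.0145);A=np.arange(-180,180.);E=[]
    for a in A:
        t=np.abs((th[k]-a+180)%360-180);m=np.where(t<36.87,.016/np.cos(np.radians(np.minimum(t,80))),.02);E.append(np.mean(np.minimum(np.abs(r[k]-m),.003))*1e3)
    E=np.array(E);print('inhand y,z axis',np.round(p[[0,2]],4),'yaw,pitch',np.round(np.degrees(p[[1,3]]),2),'mid offset x',round(e-.055,4),'flat',A[E.argmin()],'err',E.min().round(2),'med',np.median(E).round(2),'range',th[k].min().round(),th[k].max().round())
    if verbose: print([(b,round(1e3*float(np.median(r[k][np.abs(th[k]-b)<5])),1)) for b in range(-110,111,10) if (np.abs(th[k]-b)<5).sum()>5])
E
python3 - <<'E'
from h import *
im,d,P=grab('wrist');inhand(P,True)
s=sensors.state()['tool_pos'];print(s); go(.504,-.082,.17,0,-4.2)
E
```

```text
inhand y,z axis [-0.0009  0.0152] yaw,pitch [-0.11  0.18] mid offset x -0.003 flat 60.0 err 0.37 med 0.89 range -82.0 100.0
[(-80, 19.9), (-70, 19.9), (-60, 19.9), (-50, 19.9), (-40, 19.9), (-30, 19.9), (-20, 19.9), (-10, 19.9), (0, 19.9), (10, 19.9), (20, 19.9), (30, 18.4), (40, 17.1), (50, 16.2), (60, 16.0), (70, 16.3), (80, 17.1), (90, 18.5), (100, 19.8)]
[ 0.4974513  -0.36630903  0.16650408]
d [-0.0158 -0.2839 -0.0033] w [-0.04  0.07 -0.3 ]
```

```bash
python3 -m pendant '[{"dx":-0.013,"dy":-0.284,"dz":0,"wx":0,"wy":0,"wz":-0.3,"hand":-1},{"dx":-0.013,"dy":-0.284,"dz":0,"wx":0,"wy":0,"wz":-0.3,"hand":-1},{"dx":-0.013,"dy":-0.284,"dz":0,"wx":0,"wy":0,"wz":-0.3,"hand":-1},{"dx":-0.013,"dy":-0.284,"dz":0,"wx":0,"wy":0,"wz":-0.3,"hand":-1},{"dx":-0.013,"dy":-0.284,"dz":0,"wx":0,"wy":0,"wz":-0.3,"hand":-1},{"dx":-0.013,"dy":-0.284,"dz":0,"wx":0,"wy":0,"wz":-0.3,"hand":-1},{"dx":-0.013,"dy":-0.284,"dz":0,"wx":0,"wy":0,"wz":-0.3,"hand":-1},{"dx":-0.013,"dy":-0.284,"dz":0,"wx":0,"wy":0,"wz":-0.3,"hand":-1},{"dx":-0.013,"dy":-0.284,"dz":0.04,"wx":0,"wy":0,"wz":-0.3,"hand":-1},{"dx":-0.013,"dy":-0.284,"dz":0.07,"wx":0,"wy":0,"wz":-0.3,"hand":-1},{"dx":-0.013,"dy":-0.284,"dz":0.07,"wx":0,"wy":0,"wz":-0.3,"hand":-1},{"dx":-0.013,"dy":-0.284,"dz":0.07,"wx":0,"wy":0,"wz":-0.3,"hand":-1}]'; python3 - <<'E'
from h import *
im,d,P=grab('wrist');inhand(P);save('w5',im)
Q=P.reshape(-1,3);Q=Q[(Q[:,0]>.39)&(Q[:,0]<.62)&(Q[:,1]>-.14)&(Q[:,1]<-.02)]
S=Q[(Q[:,2]>.011)&(Q[:,2]<.019)];print(cv2.minAreaRect(S[:,:2].astype(np.float32)*1000))
print(np.round(sensors.state()['joint_pos'],3))
for _ in range(1): go(.507,-.0817,.0548,0,-4.2)
E
```

```text
time: 6.28
tool_pos: [0.5042, -0.0818, 0.0934]
tool_rot: [-0.001, 0.999, -0.037, -0.004]
contact_force: [0.4, -0.0, -2.4]
gripper_width: 0.328
inhand y,z axis [0.     0.0096] yaw,pitch [0.72 0.33] mid offset x -0.006 flat 58.0 err 0.49 med 0.99 range -82.0 101.0
((531.7546997070312, -83.41419982910156), (84.39636993408203, 134.43821716308594), 85.84144592285156)
[-0.307 -0.089  1.988 -0.     1.246  1.338]
d [ 0.0007 -0.0009  0.0414] w [-0.04  0.18 -0.02]
```

View pics/w5.png

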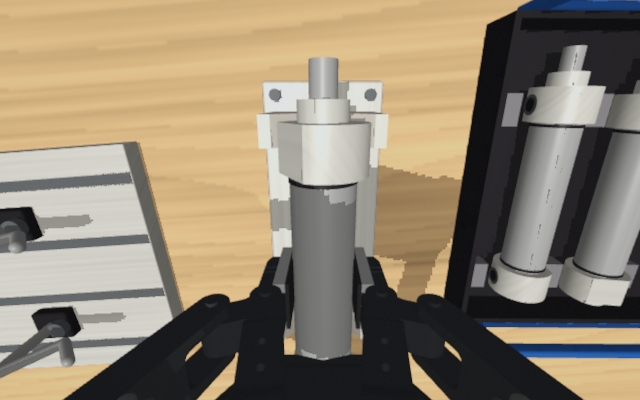

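C is centred over the V (V at u 258–388, cylinder at 324). Also, the left tray cylinder (A) shows its port holes on its left at (530,103), which agrees with its fit. I lower C now.

```bash
python3 -m pendant '[{"dx":0,"dy":0,"dz":0.03,"wx":0,"wy":0,"wz":0,"hand":-1},{"dx":0,"dy":0,"dz":0.034,"wx":0,"wy":0,"wz":0,"hand":-1},{"dx":0,"dy":0,"dz":0.034,"wx":0,"wy":0,"wz":0,"hand":-1},{"dx":0,"dy":0,"dz":0.034,"wx":0,"wy":0,"wz":0,"hand":-1}]'; for i in 1 2 3; do python3 -m pendant '[{"dx":0,"dy":0,"dz":0.003,"wx":0,"wy":0,"wz":0,"hand":-1},{"dx":0,"dy":0,"dz":0.003,"wx":0,"wy":0,"wz":0,"hand":-1}]' | tee o; done
```

```text
time: 6.67
tool_pos: [0.5083, -0.0831, 0.0649]
tool_rot: [0.0, 0.999, -0.037, 0.001]
contact_force: [0.3, 0.2, -1.8]
gripper_width: 0.332
time: 6.83
tool_pos: [0.5084, -0.083, 0.0617]
tool_rot: [0.0, 0.999, -0.037, 0.001]
contact_force: [-0.2, 0.7, -2.8]
gripper_width: 0.327
time: 7.0
tool_pos: [0.5077, -0.0826, 0.0576]
tool_rot: [-0.0, 0.999, -0.037, 0.0]
contact_force: [0.9, 0.7, -1.9]
gripper_width: 0.325
time: 7.17
tool_pos: [0.5085, -0.0818, 0.0566]
tool_rot: [-0.001, 0.999, -0.037, 0.001]
contact_force: [-3.6, 6.0, 9.2]
gripper_width: 0.33
```

Contact is at TCP z ≈ 0.055. Now I roll +30° about the cylinder axis, with the tool's top leaning to +y.

```bash
python3 -m pendant '[{"dx":0,"dy":0.0018,"dz":-0.0001,"wx":-7,"wy":0,"wz":0,"hand":-1},{"dx":0,"dy":0.0037,"dz":-0.0004,"wx":-14,"wy":0,"wz":0,"hand":-1},{"dx":0,"dy":0.0054,"dz":-0.001,"wx":-21,"wy":0,"wz":0,"hand":-1},{"dx":0,"dy":0.0071,"dz":-0.0018,"wx":-28,"wy":0,"wz":0,"hand":-1},{"dx":0,"dy":0.0076,"dz":-0.002,"wx":-30,"wy":0,"wz":0,"hand":-1},{"dx":0,"dy":0.0076,"dz":-0.002,"wx":-30,"wy":0,"wz":0,"hand":-1}]'; python3 - <<'E'
from h import *
print(np.round(sensors.state()['joint_pos'],3))
im,d,P=grab('wrist');inhand(P)
E
```

```text
time: 7.67
tool_pos: [0.5091, -0.0886, 0.0584]
tool_rot: [0.26, 0.965, -0.034, -0.007]
contact_force: [-2.0, 4.3, 6.6]
gripper_width: 0.327
[-0.044  0.039  2.007 -0.575  1.174  1.846]
inhand y,z axis [0.0001 0.0125] yaw,pitch [0.03 0.26] mid offset x -0.004 flat 59.0 err 0.51 med 0.96 range -82.0 101.0
```

```bash
python3 -m pendant '[{"dx":0,"dy":0,"dz":0,"wx":0,"wy":0,"wz":0,"hand":0.18},{"dx":0,"dy":0,"dz":0,"wx":0,"wy":0,"wz":0,"hand":0.18},{"dx":0,"dy":0,"dz":0,"wx":0,"wy":0,"wz":0,"hand":0.18},{"dx":0,"dy":0,"dz":0,"wx":0,"wy":0,"wz":0,"hand":0.18},{"dx":0,"dy":-0.0018,"dz":-0.0001,"wx":7,"wy":0,"wz":0,"hand":0.18},{"dx":0,"dy":-0.0037,"dz":-0.0004,"wx":14,"wy":0,"wz":0,"hand":0.18},{"dx":0,"dy":-0.0054,"dz":-0.001,"wx":21,"wy":0,"wz":0,"hand":0.18},{"dx":0,"dy":-0.0071,"dz":-0.0018,"wx":28,"wy":0,"wz":0,"hand":0.18},{"dx":0,"dy":-0.0087,"dz":-0.0027,"wx":35,"wy":0,"wz":0,"hand":0.18},{"dx":0,"dy":-0.0102,"dz":-0.0039,"wx":42,"wy":0,"wz":0,"hand":0.18},{"dx":0,"dy":-0.0115,"dz":-0.0052,"wx":49,"wy":0,"wz":0,"hand":0.18},{"dx":0,"dy":-0.0126,"dz":-0.0067,"wx":56,"wy":0,"wz":0,"hand":0.18},{"dx":0,"dy":-0.0135,"dz":-0.0083,"wx":63,"wy":0,"wz":0,"hand":0.18},{"dx":0,"dy":-0.0143,"dz":-0.01,"wx":70,"wy":0,"wz":0,"hand":0.18},{"dx":0,"dy":-0.0147,"dz":-0.0113,"wx":75,"wy":0,"wz":0,"hand":0.18},{"dx":0,"dy":-0.0147,"dz":-0.0113,"wx":75,"wy":0,"wz":0,"hand":0.18},{"dx":0,"dy":-0.0147,"dz":-0.0113,"wx":75,"wy":0,"wz":0,"hand":0.18}]'; python3 - <<'E'
from h import *
print(np.round(sensors.state()['joint_pos'],3))
im,d,P=grab('wrist');inhand(P);save('w6',im)
E
```

```text
time: 9.13
tool_pos: [0.5076, -0.0727, 0.0577]
tool_rot: [-0.382, 0.923, -0.035, 0.013]
contact_force: [-0.7, 0.7, 0.3]
gripper_width: 0.59
[-0.633  0.205  1.915  0.643  1.521  0.812]
inhand y,z axis [0.0011 0.015 ] yaw,pitch [ 0.08 -0.18] mid offset x -0.002 flat -180.0 err 0.45 med 0.56 range -88.0 83.0
```

View pics/w6.png

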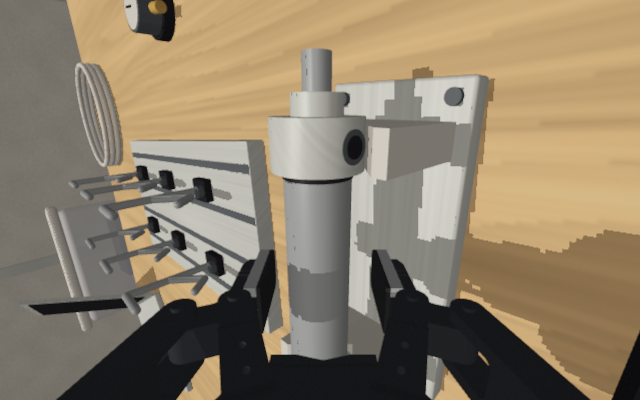

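The port shows at (355,147), as expected for the −45° tilt. I close and roll +45° back to vertical, following the 4 mm sink onto the left face.

```bash
python3 -m pendant '[{"dx":0,"dy":0,"dz":0,"wx":0,"wy":0,"wz":0,"hand":-1},{"dx":0,"dy":0,"dz":0,"wx":0,"wy":0,"wz":0,"hand":-1},{"dx":0,"dy":0,"dz":0,"wx":0,"wy":0,"wz":0,"hand":-1},{"dx":0,"dy":0,"dz":0,"wx":0,"wy":0,"wz":0,"hand":-1},{"dx":0,"dy":0,"dz":0,"wx":0,"wy":0,"wz":0,"hand":-1},{"dx":0,"dy":0,"dz":0,"wx":0,"wy":0,"wz":0,"hand":-1}]'; python3 -m pendant '[{"dx":0,"dy":0.0018,"dz":-0.0001,"wx":-7,"wy":0,"wz":0,"hand":-1},{"dx":0,"dy":0.0037,"dz":-0.0003,"wx":-14,"wy":0,"wz":0,"hand":-1},{"dx":0,"dy":0.0054,"dz":-0.0005,"wx":-21,"wy":0,"wz":0,"hand":-1},{"dx":0,"dy":0.0071,"dz":-0.0006,"wx":-28,"wy":0,"wz":0,"hand":-1},{"dx":0,"dy":0.0087,"dz":-0.0006,"wx":-35,"wy":0,"wz":0,"hand":-1},{"dx":0,"dy":0.0087,"dz":-0.0006,"wx":-35,"wy":0,"wz":0,"hand":-1}]';python3 -m pendant '[{"dx":0,"dy":0.0015,"dz":0.0003,"wx":-7,"wy":0,"wz":0,"hand":-1},{"dx":0,"dy":0.0021,"dz":0.0004,"wx":-10,"wy":0,"wz":0,"hand":-1},{"dx":0,"dy":0.0021,"dz":0.0004,"wx":-10,"wy":0,"wz":0,"hand":-1}]'; python3 - <<'E'
from h import *
im,d,P=grab('wrist');inhand(P,True);save('w7',im);go(.507,-.0817,.0548,0,-4.2)
E
```

```text
time: 9.68
tool_pos: [0.5086, -0.0716, 0.0597]
tool_rot: [-0.383, 0.923, -0.033, 0.014]
contact_force: [0.2, 0.8, 5.3]
gripper_width: 0.331
time: 10.18
tool_pos: [0.5087, -0.0772, 0.0546]
tool_rot: [-0.084, 0.996, -0.034, 0.005]
contact_force: [-0.3, -3.9, 3.7]
gripper_width: 0.33
time: 10.43
tool_pos: [0.5081, -0.079, 0.0528]
tool_rot: [-0.001, 0.999, -0.035, 0.0]
contact_force: [-0.1, 3.8, 5.8]
gripper_width: 0.325
inhand y,z axis [-0.0001  0.014 ] yaw,pitch [ 0.09 -0.  ] mid offset x -0.002 flat -180.0 err 0.5 med 0.62 range -107.0 101.0
[(-110, 22.4), (-100, 22.3), (-80, 20.0), (-70, 20.0), (-60, 20.5), (-50, 20.3), (-40, 20.3), (-30, 20.3), (-20, 20.0), (-10, 20.0), (0, 20.1), (10, 20.0), (20, 20.1), (30, 20.0), (40, 20.0), (50, 20.0), (60, 19.9), (70, 19.9), (80, 19.9), (90, 21.7), (100, 21.1)]
d [-0.0009  0.0027 -0.002 ] w [-0.24 -0.02  0.09]
```

```bash
cat >> h.py <<'E'
def portang(im,P,mid,yaw,r=.02):
    "angle (from +z to +y, deg) of far-cap port; mid = axis mid-barrel in world"
    c,T=pose('wrist');f=200/np.tan(np.radians(c['fov_y'])/2)
    v,u=np.mgrid[:400,:640];D=np.stack([(u-c['cx'])/f,(v-c['cy'])/f,np.ones_like(u)],-1)@T[:3,:3].T
    B=R.from_euler('z',-yaw,degrees=True).as_matrix();o=B@(T[:3,3]-np.array(mid));D=D@B.T
    a=D[...,1]**2+D[...,2]**2;b=o[1]*D[...,1]+o[2]*D[...,2];q=b*b-a*(o[1]**2+o[2]**2-r*r)
    t=(-b-np.sqrt(np.where(q>0,q,np.nan)))/a;X=o+t[...,None]*D
    m=(np.abs(X[...,0]-.066)<.010)&(im.max(-1)<75)
    n,l,st,ce=cv2.connectedComponentsWithStats(m.astype(np.uint8))
    for i in range(1,n):
        if st[i,4]>15:
            th=np.degrees(np.arctan2(X[l==i][:,1],X[l==i][:,2]));print('dark blob n',st[i,4],'px',np.round(ce[i]),'x',X[l==i][:,0].mean().round(4),'angle',th.mean().round(1),'span',th.min().round(),th.max().round())
E
python3 -m pendant '[{"dx":0,"dy":0,"dz":0,"wx":0,"wy":0,"wz":0,"hand":0.1},{"dx":0,"dy":0,"dz":0,"wx":0,"wy":0,"wz":0,"hand":0.1},{"dx":0,"dy":0,"dz":0,"wx":0,"wy":0,"wz":0,"hand":0.1},{"dx":0,"dy":0,"dz":0,"wx":0,"wy":0,"wz":0,"hand":0.1},{"dx":0,"dy":0,"dz":0,"wx":0,"wy":0,"wz":0,"hand":0.1},{"dx":0,"dy":0,"dz":0,"wx":0,"wy":0,"wz":0,"hand":0.1}]'; python3 - <<'E'
from h import *
im,d,P=grab('wrist');inhand(P);save('w8',im);s=sensors.state()
portang(im,P,s['tool_pos']+np.array([-.003,0,.0148]),-4.2)
E
```

```text
time: 10.98
tool_pos: [0.5073, -0.0807, 0.0519]
tool_rot: [-0.0, 0.999, -0.037, -0.0]
contact_force: [-0.2, -0.6, 0.4]
gripper_width: 0.549
inhand y,z axis [0.0015 0.0148] yaw,pitch [0.09 0.03] mid offset x -0.002 flat -180.0 err 0.5 med 0.62 range -108.0 99.0
dark blob n 328 px [356. 148.] x 0.0678 angle -38.3 span -52.0 -28.0
dark blob n 50 px [333. 180.] x 0.0562 angle -11.9 span -34.0 13.0
```

View pics/w8.png

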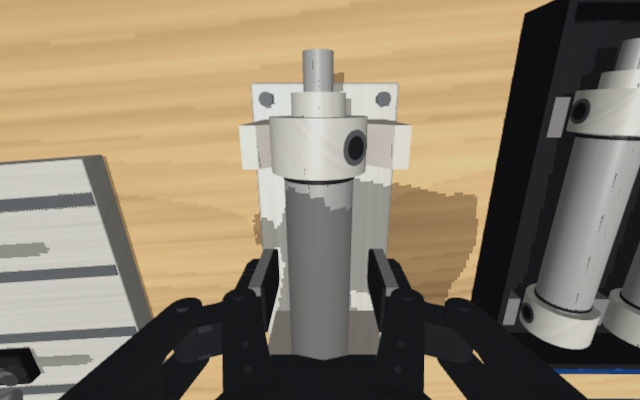

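C has shifted about 6 px (2.7 mm) left of the V's centre, with its port up and right at (356,148), so it is flush on the left face. I re-centre the hand 1.5 mm to +y, grip and lift.

```bash
python3 -m pendant '[{"dx":0,"dy":-0.0015,"dz":0,"wx":0,"wy":0,"wz":0,"hand":0.1},{"dx":0,"dy":-0.0015,"dz":0,"wx":0,"wy":0,"wz":0,"hand":-1},{"dx":0,"dy":-0.0015,"dz":0,"wx":0,"wy":0,"wz":0,"hand":-1},{"dx":0,"dy":-0.0015,"dz":0,"wx":0,"wy":0,"wz":0,"hand":-1},{"dx":0,"dy":-0.0015,"dz":0,"wx":0,"wy":0,"wz":0,"hand":-1},{"dx":0,"dy":-0.0015,"dz":0,"wx":0,"wy":0,"wz":0,"hand":-1},{"dx":0,"dy":-0.0015,"dz":0,"wx":0,"wy":0,"wz":0,"hand":-1},{"dx":0,"dy":-0.0015,"dz":0,"wx":0,"wy":0,"wz":0,"hand":-1}]'; python3 - <<'E'
from h import *
im,d,P=grab('wrist');inhand(P);s=sensors.state()
portang(im,P,s['tool_pos']+np.array([-.003,0,.0148]),-4.2)
E
python3 -m pendant '[{"dx":0,"dy":0,"dz":-0.02,"wx":0,"wy":0,"wz":0,"hand":-1},{"dx":0,"dy":0,"dz":-0.06,"wx":0,"wy":0,"wz":0,"hand":-1},{"dx":0,"dy":0,"dz":-0.10,"wx":0,"wy":0,"wz":0,"hand":-1},{"dx":0,"dy":0,"dz":-0.14,"wx":0,"wy":0,"wz":0,"hand":-1},{"dx":0,"dy":-0.04,"dz":-0.18,"wx":0,"wy":0,"wz":4.2,"hand":-1},{"dx":0,"dy":-0.08,"dz":-0.2,"wx":0,"wy":0,"wz":-4.2,"hand":-1},{"dx":0,"dy":-0.12,"dz":-0.2,"wx":0,"wy":0,"wz":-4.2,"hand":-1},{"dx":0,"dy":-0.15,"dz":-0.2,"wx":0,"wy":0,"wz":-4.2,"hand":-1},{"dx":0,"dy":-0.15,"dz":-0.2,"wx":0,"wy":0,"wz":-4.2,"hand":-1},{"dx":0,"dy":-0.15,"dz":-0.2,"wx":0,"wy":0,"wz":-4.2,"hand":-1}]'
python3 - <<'E'
from h import *
im,d,P=grab('wrist');inhand(P);s=sensors.state();save('w9',im);np.save('w9.npy',P);print(s['tool_pos'])
portang(im,P,s['tool_pos']+np.array([-.003,0,.0148]),0)
E
```

```text
time: 11.7
tool_pos: [0.5079, -0.0789, 0.0525]
tool_rot: [-0.0, 0.999, -0.037, 0.0]
contact_force: [-1.0, -0.4, 3.8]
gripper_width: 0.33
inhand y,z axis [-0.0002  0.0142] yaw,pitch [ 0.16 -0.07] mid offset x -0.002 flat -180.0 err 0.5 med 0.62 range -108.0 99.0
dark blob n 325 px [360. 148.] x 0.0674 angle -46.3 span -64.0 -34.0
time: 12.58
tool_pos: [0.5179, 0.0726, 0.251]
tool_rot: [0.0, 1.0, 0.002, -0.001]
contact_force: [-0.2, -1.4, -3.4]
gripper_width: 0.335
inhand y,z axis [0.0012 0.0145] yaw,pitch [ 0.17 -0.  ] mid offset x -0.002 flat -180.0 err 0.44 med 0.52 range -81.0 86.0
[0.51787222 0.07124142 0.25068676]
dark blob n 565 px [360. 148.] x 0.0675 angle -45.9 span -75.0 -30.0
dark blob n 19 px [349. 179.] x 0.0562 angle -30.9 span -42.0 -20.0
dark blob n 33 px [323. 181.] x 0.0562 angle -0.7 span -18.0 17.0
```

View pics/w9.png

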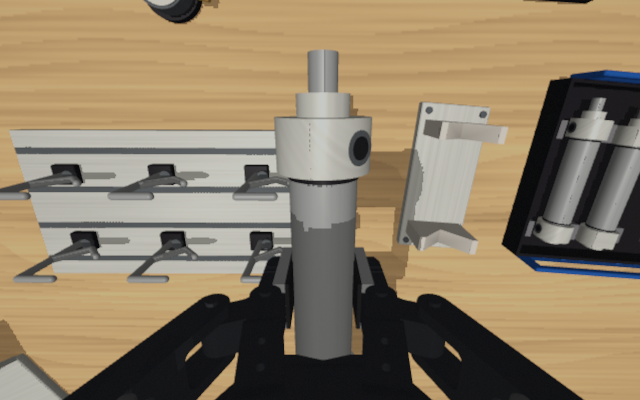

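Port angle in hand is −46°. Next I work out the hook positions from the depth picture.

```bash
python3 - <<'E'
from h import *
np.set_printoptions(suppress=True,precision=4)
for n in('w9','top0','scene0'):
    P=np.load(n+'.npy');m=np.isfinite(P).all(-1)&(P[...,0]>.35)&(P[...,0]<.56)&(P[...,1]>.07)&(P[...,1]<.48)
    M=m&(P[...,2]>.106)&(P[...,2]<.13)
    c,l,st,ce=cv2.connectedComponentsWithStats(M.astype(np.uint8))
    print(n)
    for i in range(1,c):
        if st[i,4]>12:
            S=P[l==i];a=np.polyfit(S[:,1],S[:,0],1) if np.ptp(S[:,1])>.02 else 0
            print('  hook n',len(S),'x',np.median(S[:,0]).round(4),'y',np.quantile(S[:,1],[.03,.97]).round(4),'z',np.quantile(S[:,2],[.1,.9]).round(4),'slope',np.round(a,3))
    S=P[m&(P[...,2]>.013)&(P[...,2]<.023)];print('  plate',len(S),cv2.minAreaRect(S[:,:2].astype(np.float32)*1000),np.median(S[:,2]))
E
```

```text
w9
  hook n 386 x 0.5146 y [0.2373 0.2769] z [0.1172 0.1211] slope [0.016 0.51 ]
  hook n 366 x 0.5151 y [0.118  0.1578] z [0.1171 0.1209] slope [0.01  0.513]
  hook n 249 x 0.5141 y [0.3566 0.381 ] z [0.1169 0.121 ] slope [0.026 0.504]
  hook n 347 x 0.4231 y [0.3573 0.3967] z [0.1114 0.1209] slope [0.024 0.414]
  hook n 362 x 0.4234 y [0.2377 0.2774] z [0.1138 0.121 ] slope [0.019 0.418]
  hook n 189 x 0.4242 y [0.1389 0.159 ] z [0.1109 0.1209] slope [0.014 0.421]
  plate 28443 ((463.46734619140625, 288.36260986328125), (193.24671936035156, 343.33319091796875), 0.04156506806612015) 0.01777114390928064
top0
  hook n 40 x 0.511 y [0.1189 0.1565] z [0.1173 0.1253] slope [0.02  0.508]
  hook n 28 x 0.5109 y [0.3586 0.3979] z [0.118  0.1236] slope [0.02  0.503]
  hook n 32 x 0.5105 y [0.2378 0.2763] z [0.1162 0.1253] slope [-0.021  0.517]
  hook n 35 x 0.4188 y [0.117  0.1573] z [0.1167 0.123 ] slope [-0.036  0.424]
  hook n 41 x 0.42 y [0.3573 0.3968] z [0.1174 0.1241] slope [0.011 0.416]
  hook n 28 x 0.4192 y [0.2381 0.2776] z [0.1172 0.1247] slope [0.018 0.415]
  plate 5336 ((462.6314392089844, 264.5657958984375), (195.10464477539062, 388.84283447265625), 0.0950872078537941) 0.018278909563758883
scene0
  hook n 43 x 0.4208 y [0.1182 0.1581] z [0.1128 0.1224] slope [-0.     0.421]
  hook n 46 x 0.4213 y [0.2383 0.2776] z [0.1142 0.1239] slope [0.037 0.411]
  hook n 50 x 0.5131 y [0.1179 0.1589] z [0.1109 0.1234] slope [0.025 0.509]
  hook n 49 x 0.4209 y [0.358  0.3976] z [0.1129 0.1225] slope [0.002 0.42 ]
  hook n 48 x 0.5129 y [0.2375 0.2778] z [0.1145 0.1234] slope [-0.023  0.519]
  hook n 54 x 0.5129 y [0.3589 0.3988] z [0.1129 0.1231] slope [0.004 0.511]
  plate 4586 ((461.8123779296875, 263.8232116699219), (196.3244171142578, 387.5694580078125), 0.000726723694242537) 0.019104699151713478
```

Seats: x ≈ 0.468, y ≈ 0.128 / 0.248 / 0.368, rack yaw ≈ 0. I take C to hook 3: over to y = 0.318, then down to 17 mm above the seat.

```bash
python3 -m pendant '[{"dx":-0.047,"dy":-0.247,"dz":0,"wx":0,"wy":0,"wz":0,"hand":-1},{"dx":-0.047,"dy":-0.247,"dz":0,"wx":0,"wy":0,"wz":0,"hand":-1},{"dx":-0.047,"dy":-0.247,"dz":0,"wx":0,"wy":0,"wz":0,"hand":-1},{"dx":-0.047,"dy":-0.247,"dz":0,"wx":0,"wy":0,"wz":0,"hand":-1},{"dx":-0.047,"dy":-0.247,"dz":0,"wx":0,"wy":0,"wz":0,"hand":-1},{"dx":-0.047,"dy":-0.247,"dz":0,"wx":0,"wy":0,"wz":0,"hand":-1},{"dx":-0.047,"dy":-0.247,"dz":0,"wx":0,"wy":0,"wz":0,"hand":-1},{"dx":-0.047,"dy":-0.247,"dz":0,"wx":0,"wy":0,"wz":0,"hand":-1},{"dx":-0.047,"dy":-0.247,"dz":0.06,"wx":0,"wy":0,"wz":0,"hand":-1},{"dx":-0.047,"dy":-0.247,"dz":0.06,"wx":0,"wy":0,"wz":0,"hand":-1},{"dx":-0.047,"dy":-0.247,"dz":0.06,"wx":0,"wy":0,"wz":0,"hand":-1}]'; python3 - <<'E'
from h import *
im,d,P=grab('wrist');inhand(P);s=sensors.state();save('w10',im);print(np.round(s['joint_pos'],2))
for _ in range(1): go(.4705,.318,.0775)
portang(im,P,s['tool_pos']+np.array([-.003,0,.0148]),0)
m=np.isfinite(P).all(-1)&(P[...,0]>.35)&(P[...,0]<.56)&(P[...,1]>.07)&(P[...,1]<.48)&(P[...,2]>.106)&(P[...,2]<.13)
c,l,st,ce=cv2.connectedComponentsWithStats(m.astype(np.uint8))
for i in range(1,c):
    if st[i,4]>50: S=P[l==i];print('hook',len(S),np.median(S[:,0]).round(4),np.quantile(S[:,1],[.01,.99]).round(4),S[:,2].max().round(4))
E
```

```text
time: 13.55
tool_pos: [0.4691, 0.3138, 0.1852]
tool_rot: [0.003, 1.0, -0.002, -0.005]
contact_force: [-1.0, -0.5, -4.5]
gripper_width: 0.331
inhand y,z axis [-0.001   0.0109] yaw,pitch [ 0.09 -0.05] mid offset x -0.003 flat -180.0 err 0.44 med 0.52 range -83.0 85.0
[ 0.46 -0.05  1.79 -0.    1.41  2.03]
d [ 0.0008 -0.0038  0.1108] w [ 0.23  0.38 -0.17]
dark blob n 516 px [360. 147.] x 0.0677 angle -47.8 span -78.0 -31.0
dark blob n 103 px [321. 180.] x 0.0563 angle 0.6 span -43.0 39.0
hook 715 0.5143 [0.2383 0.2796] 0.1226
hook 838 0.5144 [0.1192 0.1608] 0.1224
hook 709 0.5141 [0.3571 0.3986] 0.1224
hook 637 0.4236 [0.1191 0.1607] 0.1228
hook 522 0.4235 [0.3613 0.3988] 0.1223
hook 351 0.4234 [0.2373 0.2658] 0.1224
```

View pics/w10.png

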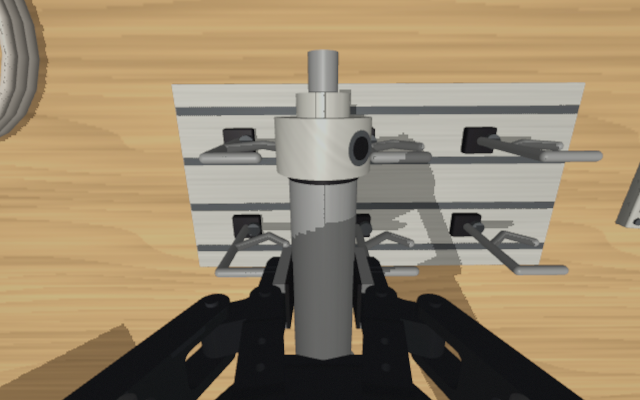

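C sits between hook 2 (to the right at (400,157)) and hook 3 (to the left at (230,158)). I lower it and check.

```bash
python3 -m pendant '[{"dx":0.001,"dy":0,"dz":0.04,"wx":0,"wy":0,"wz":0,"hand":-1},{"dx":0.001,"dy":0,"dz":0.08,"wx":0,"wy":0,"wz":0,"hand":-1},{"dx":0.001,"dy":0,"dz":0.1,"wx":0,"wy":0,"wz":0,"hand":-1},{"dx":0.001,"dy":0,"dz":0.114,"wx":0,"wy":0,"wz":0,"hand":-1},{"dx":0.001,"dy":0,"dz":0.114,"wx":0,"wy":0,"wz":0,"hand":-1},{"dx":0.001,"dy":0,"dz":0.114,"wx":0,"wy":0,"wz":0,"hand":-1},{"dx":0.001,"dy":0,"dz":0.114,"wx":0,"wy":0,"wz":0,"hand":-1}]'; python3 - <<'E'
from h import *
im,d,P=grab('wrist');inhand(P);s=sensors.state()
go(.4715,.318,.0775)
m=np.isfinite(P).all(-1)&(P[...,0]>.35)&(P[...,0]<.56)&(P[...,1]>.07)&(P[...,1]<.48)&(P[...,2]>.106)&(P[...,2]<.13)
c,l,st,ce=cv2.connectedComponentsWithStats(m.astype(np.uint8))
for i in range(1,c):
    if st[i,4]>50: S=P[l==i];print('hook',len(S),np.median(S[:,0]).round(4),np.quantile(S[:,1],[.01,.99]).round(4),S[:,2].max().round(4))
E
```

```text
time: 14.18
tool_pos: [0.4748, 0.3179, 0.0811]
tool_rot: [-0.001, 1.0, -0.001, 0.002]
contact_force: [-0.1, 0.4, -2.8]
gripper_width: 0.33
inhand y,z axis [-0.0004  0.014 ] yaw,pitch [-0.07 -0.1 ] mid offset x -0.002 flat -180.0 err 0.44 med 0.52 range -84.0 86.0
d [-0.0034  0.0001  0.0038] w [-0.12 -0.25 -0.05]
hook 14107 0.5164 [0.3014 0.3335] 0.1179
hook 2437 0.5148 [0.3569 0.3979] 0.1225
hook 2570 0.5149 [0.2389 0.2804] 0.1225
hook 1495 0.4836 [0.3316 0.3524] 0.13
hook 1484 0.4834 [0.2827 0.3036] 0.13
hook 95 0.4867 [0.3528 0.3627] 0.1299
hook 99 0.4865 [0.2724 0.2827] 0.13
hook 99 0.4225 [0.1578 0.1614] 0.1106
hook 201 0.4249 [0.3652 0.3762] 0.1203
hook 204 0.4251 [0.2592 0.2701] 0.1201
```

```bash
python3 -m pendant '[{"dx":-0.002,"dy":-0.015,"dz":0.002,"wx":0,"wy":0,"wz":0,"hand":-1},{"dx":-0.002,"dy":-0.03,"dz":0.002,"wx":0,"wy":0,"wz":0,"hand":-1},{"dx":-0.002,"dy":-0.045,"dz":0.002,"wx":0,"wy":0,"wz":0,"hand":-1},{"dx":-0.002,"dy":-0.05,"dz":0.002,"wx":0,"wy":0,"wz":0,"hand":-1},{"dx":-0.002,"dy":-0.05,"dz":0.002,"wx":0,"wy":0,"wz":0,"hand":-1},{"dx":-0.002,"dy":-0.05,"dz":0.002,"wx":0,"wy":0,"wz":0,"hand":-1}]'; python3 -m pendant '[{"dx":0,"dy":0,"dz":0.006,"wx":0,"wy":0,"wz":0,"hand":-1},{"dx":0,"dy":0,"dz":0.011,"wx":0,"wy":0,"wz":0,"hand":-1},{"dx":0,"dy":0,"dz":0.014,"wx":0,"wy":0,"wz":0,"hand":-1},{"dx":0,"dy":0,"dz":0.014,"wx":0,"wy":0,"wz":0,"hand":-1}]'; for i in 1 2; do python3 -m pendant '[{"dx":0,"dy":0,"dz":0.0015,"wx":0,"wy":0,"wz":0,"hand":-1},{"dx":0,"dy":0,"dz":0.0015,"wx":0,"wy":0,"wz":0,"hand":-1}]'; done
```

```text
time: 14.73
tool_pos: [0.4707, 0.3681, 0.0765]
tool_rot: [0.0, 1.0, 0.001, 0.0]
contact_force: [-0.1, -0.3, -3.2]
gripper_width: 0.327
time: 15.07
tool_pos: [0.4704, 0.3674, 0.0614]
tool_rot: [-0.0, 1.0, -0.0, -0.0]
contact_force: [-0.2, 0.3, -3.8]
gripper_width: 0.329
time: 15.23
tool_pos: [0.4709, 0.3678, 0.0609]
tool_rot: [-0.0, 1.0, -0.0, 0.0]
contact_force: [-0.1, 2.2, -2.1]
gripper_width: 0.329
time: 15.4
tool_pos: [0.4713, 0.3684, 0.0602]
tool_rot: [-0.001, 1.0, -0.0, 0.001]
contact_force: [-0.5, 2.8, 1.1]
gripper_width: 0.326
```

Contact felt. I release, rise and look.

```bash
python3 -m pendant '[{"dx":0,"dy":0,"dz":0,"wx":0,"wy":0,"wz":0,"hand":0.18},{"dx":0,"dy":0,"dz":0,"wx":0,"wy":0,"wz":0,"hand":0.18},{"dx":0,"dy":0,"dz":0,"wx":0,"wy":0,"wz":0,"hand":0.18},{"dx":0,"dy":0,"dz":0,"wx":0,"wy":0,"wz":0,"hand":0.18},{"dx":0,"dy":0,"dz":-0.03,"wx":0,"wy":0,"wz":0,"hand":0.18},{"dx":0,"dy":0,"dz":-0.06,"wx":0,"wy":0,"wz":0,"hand":0.18},{"dx":0,"dy":0,"dz":-0.1,"wx":0,"wy":0,"wz":0,"hand":0.18},{"dx":0,"dy":0,"dz":-0.14,"wx":0,"wy":0,"wz":0,"hand":0.18},{"dx":0,"dy":0.1,"dz":-0.18,"wx":0,"wy":0,"wz":0,"hand":0.18},{"dx":0,"dy":0.1,"dz":-0.18,"wx":0,"wy":0,"wz":0,"hand":0.18},{"dx":0,"dy":0.1,"dz":-0.18,"wx":0,"wy":0,"wz":0,"hand":0.18},{"dx":0,"dy":0.1,"dz":-0.18,"wx":0,"wy":0,"wz":0,"hand":0.18}]'; python3 - <<'E'
from h import *
im,d,P=grab('wrist');s=sensors.state();save('w11',im);print(s['tool_pos'])
cyl(P,.468,.368,.075)
portang(im,P,[.468,.368,.075],0)
E
```

```text
time: 16.4
tool_pos: [0.4721, 0.2648, 0.2426]
tool_rot: [-0.0, 1.0, -0.002, 0.003]
contact_force: [0.0, -0.1, 0.3]
gripper_width: 0.589
[0.47155342 0.26627152 0.24109632]
mid [0.4705 0.3685 0.0744] yaw 0.12 pitch -0.03 barrel 0.417 0.524 n 2289
   flat (-1, 385, np.float64(-180.0), np.float64(0.52), 0.64, (-102, 61))
   flat (1, 712, np.float64(-180.0), np.float64(0.49), 0.63, (-105, 61))
dark blob n 115 px [229. 124.] x 0.0666 angle -39.7 span -56.0 -25.0
```

View pics/w11.png

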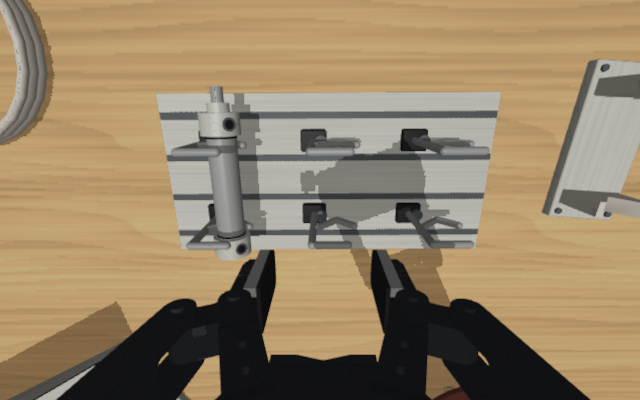

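C hangs in both hooks of pair 3, with its ports at (229,124) and (240,248) facing up and right. 13 pictures viewed so far. Back to the tray to re-measure, in case something was knocked.

```bash
python3 -m pendant '[{"dx":0.02,"dy":0.568,"dz":0.04,"wx":0,"wy":0,"wz":0,"hand":0.18},{"dx":0.02,"dy":0.568,"dz":0.04,"wx":0,"wy":0,"wz":0,"hand":0.18},{"dx":0.02,"dy":0.568,"dz":0.04,"wx":0,"wy":0,"wz":0,"hand":0.18},{"dx":0.02,"dy":0.568,"dz":0.04,"wx":0,"wy":0,"wz":0,"hand":0.18},{"dx":0.02,"dy":0.568,"dz":0.04,"wx":0,"wy":0,"wz":0,"hand":0.18},{"dx":0.02,"dy":0.568,"dz":0.04,"wx":0,"wy":0,"wz":0,"hand":0.18},{"dx":0.02,"dy":0.568,"dz":0.04,"wx":0,"wy":0,"wz":0,"hand":0.18},{"dx":0.02,"dy":0.568,"dz":0.04,"wx":0,"wy":0,"wz":0,"hand":0.18},{"dx":0.02,"dy":0.568,"dz":0.04,"wx":0,"wy":0,"wz":0,"hand":0.18},{"dx":0.02,"dy":0.568,"dz":0.04,"wx":0,"wy":0,"wz":0,"hand":0.18},{"dx":0.02,"dy":0.568,"dz":0.04,"wx":0,"wy":0,"wz":0,"hand":0.18},{"dx":0.02,"dy":0.568,"dz":0.04,"wx":0,"wy":0,"wz":0,"hand":0.18},{"dx":0.02,"dy":0.568,"dz":0.04,"wx":0,"wy":0,"wz":0,"hand":0.18},{"dx":0.02,"dy":0.568,"dz":0.04,"wx":0,"wy":0,"wz":0,"hand":0.18},{"dx":0.02,"dy":0.568,"dz":0.04,"wx":0,"wy":0,"wz":0,"hand":0.18},{"dx":0.02,"dy":0.568,"dz":0.04,"wx":0,"wy":0,"wz":0,"hand":0.18},{"dx":0.02,"dy":0.568,"dz":0.04,"wx":0,"wy":0,"wz":0,"hand":0.18}]'; python3 - <<'E'
from h import *
im,d,P=grab('wrist');save('w12',im)
print([(np.round(r['position'],3),round(r['score'],2)) for r in finder.look_for('wrist','cyl1')])
for y in(-.2411,-.3024):cyl(P,.503,y,.024)
go(.4985,-.3018,.1,0,-4.55)
E
```

```text
time: 17.87
tool_pos: [0.4908, -0.2992, 0.1982]
tool_rot: [-0.001, 1.0, 0.0, -0.001]
contact_force: [-0.1, 0.1, -0.3]
gripper_width: 0.594
[(array([ 0.512, -0.302,  0.034]), 0.84), (array([ 0.388, -0.568,  0.026]), 0.66), (array([ 0.525, -0.243,  0.034]), 0.59), (array([ 0.516, -0.086,  0.017]), 0.35)]
mid [ 0.507  -0.2412  0.0236] yaw -4.52 pitch -0.06 barrel 0.454 0.56 n 2390
   flat (-1, 461, np.float64(-87.0), np.float64(0.47), 0.68, (-114, 79))
   flat (1, 679, np.float64(-88.0), np.float64(0.51), 0.74, (-112, 84))
mid [ 0.4975 -0.3018  0.0236] yaw -4.57 pitch -0.06 barrel 0.445 0.55 n 2366
   flat (-1, 452, np.float64(8.0), np.float64(0.5), 1.53, (-81, 82))
   flat (1, 678, np.float64(8.0), np.float64(0.5), 1.52, (-102, 85))
d [0.0076 0.0032 0.0989] w [-0.04  0.03  4.66]
```

Both are unmoved. I take B, the middle one.

```bash
python3 -m pendant '[{"dx":0.0075,"dy":0.002,"dz":0.04,"wx":0,"wy":0,"wz":4.5,"hand":0.18},{"dx":0.0075,"dy":0.002,"dz":0.08,"wx":0,"wy":0,"wz":4.5,"hand":0.18},{"dx":0.0075,"dy":0.002,"dz":0.11,"wx":0,"wy":0,"wz":4.5,"hand":0.18},{"dx":0.0075,"dy":0.002,"dz":0.14,"wx":0,"wy":0,"wz":4.5,"hand":0.18},{"dx":0.0075,"dy":0.002,"dz":0.17,"wx":0,"wy":0,"wz":4.5,"hand":0.18},{"dx":0.0075,"dy":0.002,"dz":0.19,"wx":0,"wy":0,"wz":4.5,"hand":0.18},{"dx":0.0075,"dy":0.002,"dz":0.191,"wx":0,"wy":0,"wz":4.5,"hand":0.18},{"dx":0.0075,"dy":0.002,"dz":0.192,"wx":0,"wy":0,"wz":4.5,"hand":-1},{"dx":0.0075,"dy":0.002,"dz":0.192,"wx":0,"wy":0,"wz":4.5,"hand":-1},{"dx":0.0075,"dy":0.002,"dz":0.192,"wx":0,"wy":0,"wz":4.5,"hand":-1},{"dx":0.0075,"dy":0.002,"dz":0.192,"wx":0,"wy":0,"wz":4.5,"hand":-1},{"dx":0.0075,"dy":0.002,"dz":0.192,"wx":0,"wy":0,"wz":4.5,"hand":-1},{"dx":0.0075,"dy":0.002,"dz":0.192,"wx":0,"wy":0,"wz":4.5,"hand":-1},{"dx":0.0075,"dy":0.002,"dz":0.192,"wx":0,"wy":0,"wz":4.5,"hand":-1}]' && python3 -m pendant '[{"dx":0,"dy":0,"dz":-0.04,"wx":0,"wy":0,"wz":0,"hand":-1},{"dx":0,"dy":0,"dz":-0.08,"wx":0,"wy":0,"wz":0,"hand":-1},{"dx":0,"dy":0,"dz":-0.12,"wx":0,"wy":0,"wz":0,"hand":-1},{"dx":0,"dy":0,"dz":-0.16,"wx":0,"wy":0,"wz":0,"hand":-1},{"dx":0,"dy":0,"dz":-0.16,"wx":0,"wy":0,"wz":0,"hand":-1},{"dx":0,"dy":0,"dz":-0.16,"wx":0,"wy":0,"wz":0,"hand":-1}]'; python3 - <<'E'
from h import *
im,d,P=grab('wrist');inhand(P,True)
E
```

```text
time: 19.13
tool_pos: [0.4989, -0.3028, 0.0086]
tool_rot: [0.0, 0.999, -0.039, 0.001]
contact_force: [-0.3, 1.4, 3.2]
gripper_width: 0.329
time: 19.63
tool_pos: [0.4998, -0.3038, 0.1712]
tool_rot: [0.002, 0.999, -0.039, 0.003]
contact_force: [0.1, -0.2, -3.2]
gripper_width: 0.33
inhand y,z axis [-0.0012  0.0182] yaw,pitch [-0.09  0.22] mid offset x 0.0 flat 9.0 err 0.44 med 1.61 range -83.0 85.0
[(-80, 20.0), (-70, 19.9), (-60, 20.0), (-50, 19.9), (-40, 20.1), (-30, 19.8), (-20, 18.3), (-10, 16.9), (0, 16.2), (10, 16.0), (20, 16.4), (30, 17.3), (40, 18.9), (50, 20.0), (60, 20.0), (70, 20.0), (80, 20.0)]
```

```bash
python3 -m pendant '[{"dx":-0.0095,"dy":-0.2205,"dz":0,"wx":0,"wy":0,"wz":-0.3,"hand":-1},{"dx":-0.0095,"dy":-0.2205,"dz":0,"wx":0,"wy":0,"wz":-0.3,"hand":-1},{"dx":-0.0095,"dy":-0.2205,"dz":0,"wx":0,"wy":0,"wz":-0.3,"hand":-1},{"dx":-0.0095,"dy":-0.2205,"dz":0,"wx":0,"wy":0,"wz":-0.3,"hand":-1},{"dx":-0.0095,"dy":-0.2205,"dz":0,"wx":0,"wy":0,"wz":-0.3,"hand":-1},{"dx":-0.0095,"dy":-0.2205,"dz":0,"wx":0,"wy":0,"wz":-0.3,"hand":-1},{"dx":-0.0095,"dy":-0.2205,"dz":0.03,"wx":0,"wy":0,"wz":-0.3,"hand":-1},{"dx":-0.0095,"dy":-0.2205,"dz":0.06,"wx":0,"wy":0,"wz":-0.3,"hand":-1},{"dx":-0.0095,"dy":-0.2205,"dz":0.09,"wx":0,"wy":0,"wz":-0.3,"hand":-1},{"dx":-0.0095,"dy":-0.2205,"dz":0.104,"wx":0,"wy":0,"wz":-0.3,"hand":-1},{"dx":-0.0095,"dy":-0.2205,"dz":0.104,"wx":0,"wy":0,"wz":-0.3,"hand":-1},{"dx":-0.0095,"dy":-0.2205,"dz":0.104,"wx":0,"wy":0,"wz":-0.3,"hand":-1}]'; for i in 1 2 3; do python3 -m pendant '[{"dx":0,"dy":0,"dz":0.003,"wx":0,"wy":0,"wz":0,"hand":-1},{"dx":0,"dy":0,"dz":0.003,"wx":0,"wy":0,"wz":0,"hand":-1}]' | grep -v rot; done
```

```text
time: 20.68
tool_pos: [0.5039, -0.0814, 0.0606]
tool_rot: [-0.001, 0.999, -0.037, -0.003]
contact_force: [-0.0, 0.6, -0.9]
gripper_width: 0.329
time: 20.85
tool_pos: [0.5062, -0.082, 0.0606]
contact_force: [-0.1, -0.7, -3.1]
gripper_width: 0.333
time: 21.02
tool_pos: [0.5062, -0.0819, 0.0576]
contact_force: [-0.0, 0.3, -3.3]
gripper_width: 0.33
time: 21.18
tool_pos: [0.5066, -0.0817, 0.0548]
contact_force: [1.3, 0.5, -1.7]
gripper_width: 0.327
```

B is laid, with light contact. First roll: +45°, release, swing open to −45°, and grip again.

```bash
python3 -m pendant '[{"dx":0,"dy":0.0019,"dz":-0.0001,"wx":-7,"wy":0,"wz":0,"hand":-1},{"dx":0,"dy":0.0037,"dz":-0.0005,"wx":-14,"wy":0,"wz":0,"hand":-1},{"dx":0,"dy":0.0055,"dz":-0.001,"wx":-21,"wy":0,"wz":0,"hand":-1},{"dx":0,"dy":0.0073,"dz":-0.0018,"wx":-28,"wy":0,"wz":0,"hand":-1},{"dx":0,"dy":0.0089,"dz":-0.0028,"wx":-35,"wy":0,"wz":0,"hand":-1},{"dx":0,"dy":0.0104,"dz":-0.004,"wx":-42,"wy":0,"wz":0,"hand":-1},{"dx":0,"dy":0.011,"dz":-0.0045,"wx":-45,"wy":0,"wz":0,"hand":-1},{"dx":0,"dy":0.011,"dz":-0.0045,"wx":-45,"wy":0,"wz":0,"hand":-1}]'; python3 - <<'E'
from h import *
print(np.round(sensors.state()['joint_pos'],3))
im,d,P=grab('wrist');inhand(P)
E
python3 -m pendant '[{"dx":0,"dy":0,"dz":0,"wx":0,"wy":0,"wz":0,"hand":0.18},{"dx":0,"dy":0,"dz":0,"wx":0,"wy":0,"wz":0,"hand":0.18},{"dx":0,"dy":0,"dz":0,"wx":0,"wy":0,"wz":0,"hand":0.18},{"dx":0,"dy":0,"dz":0,"wx":0,"wy":0,"wz":0,"hand":0.18},{"dx":0,"dy":-0.0019,"dz":-0.0001,"wx":7,"wy":0,"wz":0,"hand":0.18},{"dx":0,"dy":-0.0037,"dz":-0.0005,"wx":14,"wy":0,"wz":0,"hand":0.18},{"dx":0,"dy":-0.0055,"dz":-0.001,"wx":21,"wy":0,"wz":0,"hand":0.18},{"dx":0,"dy":-0.0073,"dz":-0.0018,"wx":28,"wy":0,"wz":0,"hand":0.18},{"dx":0,"dy":-0.0089,"dz":-0.0028,"wx":35,"wy":0,"wz":0,"hand":0.18},{"dx":0,"dy":-0.0104,"dz":-0.004,"wx":42,"wy":0,"wz":0,"hand":0.18},{"dx":0,"dy":-0.0117,"dz":-0.0053,"wx":49,"wy":0,"wz":0,"hand":0.18},{"dx":0,"dy":-0.0128,"dz":-0.0068,"wx":56,"wy":0,"wz":0,"hand":0.18},{"dx":0,"dy":-0.0138,"dz":-0.0085,"wx":63,"wy":0,"wz":0,"hand":0.18},{"dx":0,"dy":-0.0146,"dz":-0.0102,"wx":70,"wy":0,"wz":0,"hand":0.18},{"dx":0,"dy":-0.0151,"dz":-0.012,"wx":77,"wy":0,"wz":0,"hand":0.18},{"dx":0,"dy":-0.0154,"dz":-0.0139,"wx":84,"wy":0,"wz":0,"hand":0.18},{"dx":0,"dy":-0.0155,"dz":-0.0155,"wx":90,"wy":0,"wz":0,"hand":0.18},{"dx":0,"dy":-0.0155,"dz":-0.0155,"wx":90,"wy":0,"wz":0,"hand":0.18},{"dx":0,"dy":-0.0155,"dz":-0.0155,"wx":90,"wy":0,"wz":0,"hand":0.18}]'; python3 - <<'E'
from h import *
im,d,P=grab('wrist');inhand(P,True);print(np.round(sensors.state()['joint_pos'],3))
E
```

```text
time: 21.85
tool_pos: [0.5056, -0.0924, 0.0592]
tool_rot: [0.385, 0.922, -0.032, -0.014]
contact_force: [-0.5, -4.0, 2.1]
gripper_width: 0.33
[ 0.06   0.139  1.991 -0.829  1.273  2.065]
inhand y,z axis [0.0001 0.0148] yaw,pitch [0.03 0.02] mid offset x -0.001 flat 8.0 err 0.46 med 1.58 range -84.0 88.0
time: 23.48
tool_pos: [0.5064, -0.0717, 0.0579]
tool_rot: [-0.382, 0.923, -0.035, 0.014]
contact_force: [-0.0, -0.3, 0.8]
gripper_width: 0.589
inhand y,z axis [0.0005 0.0154] yaw,pitch [-0.08 -0.04] mid offset x -0.001 flat 98.0 err 0.42 med 0.5 range -84.0 65.0
[(-80, 20.4), (-70, 20.4), (-60, 20.0), (-50, 19.9), (-40, 19.9), (-30, 20.0), (-20, 20.0), (-10, 20.0), (0, 20.0), (10, 20.0), (20, 20.0), (30, 20.0), (40, 20.0), (50, 20.0), (60, 20.0)]
[-0.631  0.2    1.919  0.643  1.521  0.812]
```

```bash
python3 -m pendant '[{"dx":0,"dy":0,"dz":0,"wx":0,"wy":0,"wz":0,"hand":-1},{"dx":0,"dy":0,"dz":0,"wx":0,"wy":0,"wz":0,"hand":-1},{"dx":0,"dy":0,"dz":0,"wx":0,"wy":0,"wz":0,"hand":-1},{"dx":0,"dy":0,"dz":0,"wx":0,"wy":0,"wz":0,"hand":-1},{"dx":0,"dy":0,"dz":0,"wx":0,"wy":0,"wz":0,"hand":-1},{"dx":0,"dy":0.0019,"dz":-0.0001,"wx":-7,"wy":0,"wz":0,"hand":-1},{"dx":0,"dy":0.0037,"dz":-0.0005,"wx":-14,"wy":0,"wz":0,"hand":-1},{"dx":0,"dy":0.0055,"dz":-0.001,"wx":-21,"wy":0,"wz":0,"hand":-1},{"dx":0,"dy":0.0073,"dz":-0.0018,"wx":-28,"wy":0,"wz":0,"hand":-1},{"dx":0,"dy":0.0089,"dz":-0.0028,"wx":-35,"wy":0,"wz":0,"hand":-1},{"dx":0,"dy":0.0104,"dz":-0.004,"wx":-42,"wy":0,"wz":0,"hand":-1},{"dx":0,"dy":0.0117,"dz":-0.0053,"wx":-49,"wy":0,"wz":0,"hand":-1},{"dx":0,"dy":0.0128,"dz":-0.0065,"wx":-56,"wy":0,"wz":0,"hand":-1},{"dx":0,"dy":0.0138,"dz":-0.0075,"wx":-63,"wy":0,"wz":0,"hand":-1},{"dx":0,"dy":0.0146,"dz":-0.0083,"wx":-70,"wy":0,"wz":0,"hand":-1},{"dx":0,"dy":0.0151,"dz":-0.009,"wx":-77,"wy":0,"wz":0,"hand":-1},{"dx":0,"dy":0.0153,"dz":-0.0093,"wx":-82,"wy":0,"wz":0,"hand":-1},{"dx":0,"dy":0.0153,"dz":-0.0093,"wx":-82,"wy":0,"wz":0,"hand":-1},{"dx":0,"dy":0.0153,"dz":-0.0093,"wx":-82,"wy":0,"wz":0,"hand":-1}]'; python3 -m pendant '[{"dx":0,"dy":0,"dz":0,"wx":0,"wy":0,"wz":0,"hand":0.18},{"dx":0,"dy":0,"dz":0,"wx":0,"wy":0,"wz":0,"hand":0.18},{"dx":0,"dy":0,"dz":0,"wx":0,"wy":0,"wz":0,"hand":0.18},{"dx":0,"dy":0,"dz":0,"wx":0,"wy":0,"wz":0,"hand":0.18},{"dx":0,"dy":-0.0019,"dz":-0.0001,"wx":7,"wy":0,"wz":0,"hand":0.18},{"dx":0,"dy":-0.0037,"dz":-0.0005,"wx":14,"wy":0,"wz":0,"hand":0.18},{"dx":0,"dy":-0.0055,"dz":-0.001,"wx":21,"wy":0,"wz":0,"hand":0.18},{"dx":0,"dy":-0.0073,"dz":-0.0018,"wx":28,"wy":0,"wz":0,"hand":0.18},{"dx":0,"dy":-0.0089,"dz":-0.0028,"wx":35,"wy":0,"wz":0,"hand":0.18},{"dx":0,"dy":-0.0093,"dz":-0.0031,"wx":37,"wy":0,"wz":0,"hand":0.18},{"dx":0,"dy":-0.0093,"dz":-0.0031,"wx":37,"wy":0,"wz":0,"hand":0.18},{"dx":0,"dy":-0.0093,"dz":-0.0031,"wx":37,"wy":0,"wz":0,"hand":0.18}]'; python3 - <<'E'
from h import *
im,d,P=grab('wrist');inhand(P);s=sensors.state();save('w13',im)
for o in(0,.0015): portang(im,P,s['tool_pos']+np.array([-.001,o,.0152]),-4.2)
E
```

```text
time: 25.12
tool_pos: [0.5055, -0.0879, 0.0553]
tool_rot: [0.319, 0.947, -0.034, -0.012]
contact_force: [-2.3, -1.6, 5.7]
gripper_width: 0.329
time: 26.12
tool_pos: [0.5059, -0.0796, 0.0513]
tool_rot: [0.0, 0.999, -0.037, -0.0]
contact_force: [0.6, -0.1, -0.6]
gripper_width: 0.593
inhand y,z axis [0.     0.0158] yaw,pitch [ 0.   -0.04] mid offset x -0.001 flat -180.0 err 0.5 med 0.61 range -108.0 98.0
dark blob n 333 px [358. 148.] x 0.0656 angle -43.0 span -58.0 -31.0
dark blob n 333 px [358. 148.] x 0.0655 angle -50.7 span -74.0 -36.0
```

Axis z is 67.1 mm and the port is at about −43 to −45°, so B is flush. Grip, lift and carry to hook 2.

```bash
python3 -m pendant '[{"dx":0,"dy":0,"dz":0,"wx":0,"wy":0,"wz":0,"hand":-1},{"dx":0,"dy":0,"dz":0,"wx":0,"wy":0,"wz":0,"hand":-1},{"dx":0,"dy":0,"dz":0,"wx":0,"wy":0,"wz":0,"hand":-1},{"dx":0,"dy":0,"dz":0,"wx":0,"wy":0,"wz":0,"hand":-1},{"dx":0,"dy":0,"dz":0,"wx":0,"wy":0,"wz":0,"hand":-1},{"dx":0,"dy":0,"dz":0,"wx":0,"wy":0,"wz":0,"hand":-1},{"dx":0,"dy":0,"dz":-0.02,"wx":0,"wy":0,"wz":0,"hand":-1},{"dx":0,"dy":0,"dz":-0.06,"wx":0,"wy":0,"wz":0,"hand":-1},{"dx":0,"dy":0,"dz":-0.10,"wx":0,"wy":0,"wz":0,"hand":-1},{"dx":0,"dy":0,"dz":-0.14,"wx":0,"wy":0,"wz":0,"hand":-1},{"dx":0,"dy":0,"dz":-0.17,"wx":0,"wy":0,"wz":0,"hand":-1},{"dx":-0.0547,"dy":-0.2742,"dz":-0.17,"wx":0,"wy":0,"wz":-4.2,"hand":-1},{"dx":-0.0547,"dy":-0.2742,"dz":-0.17,"wx":0,"wy":0,"wz":-4.2,"hand":-1},{"dx":-0.0547,"dy":-0.2742,"dz":-0.17,"wx":0,"wy":0,"wz":-4.2,"hand":-1},{"dx":-0.0547,"dy":-0.2742,"dz":-0.17,"wx":0,"wy":0,"wz":-4.2,"hand":-1},{"dx":-0.0547,"dy":-0.2742,"dz":-0.17,"wx":0,"wy":0,"wz":-4.2,"hand":-1},{"dx":-0.0547,"dy":-0.2742,"dz":-0.17,"wx":0,"wy":0,"wz":-4.2,"hand":-1},{"dx":-0.0547,"dy":-0.2742,"dz":-0.17,"wx":0,"wy":0,"wz":-4.2,"hand":-1},{"dx":-0.0547,"dy":-0.2742,"dz":-0.17,"wx":0,"wy":0,"wz":-4.2,"hand":-1},{"dx":-0.0547,"dy":-0.2742,"dz":-0.17,"wx":0,"wy":0,"wz":-4.2,"hand":-1}]'; python3 -m pendant '[{"dx":0,"dy":0,"dz":0,"wx":0,"wy":0,"wz":0,"hand":-1},{"dx":0,"dy":0,"dz":0,"wx":0,"wy":0,"wz":0,"hand":-1}]'; cat > hk.py <<'E'
from h import *
def hooks(P):
    m=np.isfinite(P).all(-1)&(P[...,0]>.35)&(P[...,0]<.56)&(P[...,1]>.07)&(P[...,1]<.48)&(P[...,2]>.108)&(P[...,2]<.125)
    c,l,st,ce=cv2.connectedComponentsWithStats(m.astype(np.uint8))
    for i in range(1,c):
        if st[i,4]>80: S=P[l==i];print('hook',len(S),np.median(S[:,0]).round(4),np.quantile(S[:,1],[.01,.99]).round(4),S[:,2].max().round(4))
E
python3 - <<'E'
from hk import *
im,d,P=grab('wrist');inhand(P);s=sensors.state();go(.471,.198,.0775)
portang(im,P,s['tool_pos']+np.array([-.001,0,.0152]),0);hooks(P)
E
```

```text
time: 27.83
tool_pos: [0.4705, 0.2001, 0.2202]
tool_rot: [0.0, 1.0, 0.002, -0.001]
contact_force: [0.5, -0.0, -2.2]
gripper_width: 0.33
time: 28.0
tool_pos: [0.4716, 0.1977, 0.2207]
tool_rot: [0.0, 1.0, -0.001, -0.001]
contact_force: [-0.2, 0.1, -2.2]
gripper_width: 0.332
inhand y,z axis [-0.      0.0152] yaw,pitch [ 0.07 -0.  ] mid offset x -0.002 flat -180.0 err 0.45 med 0.53 range -82.0 85.0
d [-0.0007 -0.0005  0.1434] w [ 0.01  0.04 -0.1 ]
dark blob n 500 px [361. 147.] x 0.0656 angle -49.5 span -80.0 -33.0
dark blob n 18 px [351. 150.] x 0.065 angle -32.1 span -33.0 -31.0
hook 478 0.5143 [0.1183 0.1581] 0.1227
hook 534 0.5138 [0.3568 0.3975] 0.1224
hook 514 0.5141 [0.2374 0.2788] 0.1226
hook 383 0.4235 [0.2374 0.2792] 0.1222
hook 409 0.4239 [0.1179 0.1589] 0.122
hook 452 0.423 [0.3564 0.3978] 0.1219
```

```bash
python3 -m pendant '[{"dx":0,"dy":0,"dz":0.04,"wx":0,"wy":0,"wz":0,"hand":-1},{"dx":0,"dy":0,"dz":0.08,"wx":0,"wy":0,"wz":0,"hand":-1},{"dx":0,"dy":0,"dz":0.11,"wx":0,"wy":0,"wz":0,"hand":-1},{"dx":0,"dy":0,"dz":0.13,"wx":0,"wy":0,"wz":0,"hand":-1},{"dx":0,"dy":0,"dz":0.143,"wx":0,"wy":0,"wz":0,"hand":-1},{"dx":0,"dy":0,"dz":0.143,"wx":0,"wy":0,"wz":0,"hand":-1},{"dx":0,"dy":0,"dz":0.143,"wx":0,"wy":0,"wz":0,"hand":-1},{"dx":0,"dy":0,"dz":0.143,"wx":0,"wy":0,"wz":0,"hand":-1}]'; python3 - <<'E'
from hk import *
im,d,P=grab('wrist');inhand(P);go(.471,.198,.0775);hooks(P)
E
```

```text
time: 28.72
tool_pos: [0.473, 0.1982, 0.0798]
tool_rot: [-0.0, 1.0, -0.001, 0.001]
contact_force: [0.7, -0.5, -2.2]
gripper_width: 0.333
inhand y,z axis [-0.0004  0.0149] yaw,pitch [-0.06 -0.05] mid offset x -0.002 flat -180.0 err 0.44 med 0.52 range -81.0 86.0
d [-0.0023  0.0004  0.0028] w [-0.05 -0.18 -0.05]
hook 11508 0.5192 [0.1829 0.2126] 0.1174
hook 2589 0.5151 [0.1188 0.1603] 0.1224
hook 2505 0.5148 [0.2367 0.2779] 0.1227
hook 897 0.4816 [0.2119 0.2253] 0.125
hook 887 0.481 [0.1705 0.1839] 0.125
hook 88 0.4799 [0.2272 0.2338] 0.125
hook 86 0.4799 [0.1621 0.1687] 0.1249
hook 225 0.425 [0.2448 0.2558] 0.1206
hook 225 0.4253 [0.1404 0.1514] 0.1208
```

Same picture as last time, 2 mm high. Slide in, lower and feel.

```bash
python3 -m pendant '[{"dx":-0.001,"dy":-0.015,"dz":0.002,"wx":0,"wy":0,"wz":0,"hand":-1},{"dx":-0.001,"dy":-0.03,"dz":0.002,"wx":0,"wy":0,"wz":0,"hand":-1},{"dx":-0.001,"dy":-0.045,"dz":0.002,"wx":0,"wy":0,"wz":0,"hand":-1},{"dx":-0.001,"dy":-0.05,"dz":0.002,"wx":0,"wy":0,"wz":0,"hand":-1},{"dx":-0.001,"dy":-0.05,"dz":0.002,"wx":0,"wy":0,"wz":0,"hand":-1},{"dx":-0.001,"dy":-0.05,"dz":0.002,"wx":0,"wy":0,"wz":0,"hand":-1}]'; python3 -m pendant '[{"dx":0,"dy":0,"dz":0.006,"wx":0,"wy":0,"wz":0,"hand":-1},{"dx":0,"dy":0,"dz":0.011,"wx":0,"wy":0,"wz":0,"hand":-1},{"dx":0,"dy":0,"dz":0.014,"wx":0,"wy":0,"wz":0,"hand":-1},{"dx":0,"dy":0,"dz":0.014,"wx":0,"wy":0,"wz":0,"hand":-1}]'; for i in 1 2; do python3 -m pendant '[{"dx":0,"dy":0,"dz":0.0015,"wx":0,"wy":0,"wz":0,"hand":-1},{"dx":0,"dy":0,"dz":0.0015,"wx":0,"wy":0,"wz":0,"hand":-1}]'; done
```

```text
time: 29.27
tool_pos: [0.4713, 0.2485, 0.0773]
tool_rot: [-0.0, 1.0, 0.0, 0.001]
contact_force: [-0.9, -0.6, -3.6]
gripper_width: 0.332
time: 29.6
tool_pos: [0.4698, 0.2477, 0.0609]
tool_rot: [0.0, 1.0, -0.0, -0.001]
contact_force: [-0.6, -0.0, -2.7]
gripper_width: 0.333
time: 29.77
tool_pos: [0.4706, 0.2483, 0.0605]
tool_rot: [0.0, 1.0, -0.0, -0.0]
contact_force: [-0.1, -0.4, -2.8]
gripper_width: 0.334
time: 29.93
tool_pos: [0.4707, 0.2485, 0.0593]
tool_rot: [0.0, 1.0, -0.0, -0.0]
contact_force: [-0.9, 0.6, -2.8]
gripper_width: 0.331
```

```bash
python3 -m pendant '[{"dx":0,"dy":0,"dz":0.001,"wx":0,"wy":0,"wz":0,"hand":-1},{"dx":0,"dy":0,"dz":0.001,"wx":0,"wy":0,"wz":0,"hand":-1},{"dx":0,"dy":0,"dz":0.001,"wx":0,"wy":0,"wz":0,"hand":-1}]'; python3 -m pendant '[{"dx":0,"dy":0,"dz":0,"wx":0,"wy":0,"wz":0,"hand":0.18},{"dx":0,"dy":0,"dz":0,"wx":0,"wy":0,"wz":0,"hand":0.18},{"dx":0,"dy":0,"dz":0,"wx":0,"wy":0,"wz":0,"hand":0.18},{"dx":0,"dy":0,"dz":0,"wx":0,"wy":0,"wz":0,"hand":0.18},{"dx":0,"dy":0,"dz":-0.03,"wx":0,"wy":0,"wz":0,"hand":0.18},{"dx":0,"dy":0,"dz":-0.06,"wx":0,"wy":0,"wz":0,"hand":0.18},{"dx":0,"dy":0,"dz":-0.1,"wx":0,"wy":0,"wz":0,"hand":0.18},{"dx":0,"dy":0,"dz":-0.14,"wx":0,"wy":0,"wz":0,"hand":0.18},{"dx":0,"dy":0.02,"dz":-0.18,"wx":0,"wy":0,"wz":0,"hand":0.18},{"dx":0,"dy":0.02,"dz":-0.18,"wx":0,"wy":0,"wz":0,"hand":0.18},{"dx":0,"dy":0.02,"dz":-0.18,"wx":0,"wy":0,"wz":0,"hand":0.18},{"dx":0,"dy":0.02,"dz":-0.18,"wx":0,"wy":0,"wz":0,"hand":0.18}]'; python3 - <<'E'
from h import *
im,d,P=grab('wrist');s=sensors.state();save('w14',im);print(s['tool_pos'])
for y in(.248,.368):
    cyl(P,.47,y,.075);p,_,_=fitcyl(P,.47,y,.075)
    portang(im,P,[.47,p[0],p[2]],0)
E
```

```text
time: 30.18
tool_pos: [0.4709, 0.2486, 0.0589]
tool_rot: [-0.0, 1.0, 0.0, 0.0]
contact_force: [-0.9, -1.0, 2.0]
gripper_width: 0.335
time: 31.18
tool_pos: [0.4707, 0.2284, 0.2381]
tool_rot: [-0.0, 1.0, -0.0, 0.0]
contact_force: [-0.7, 0.6, -0.2]
gripper_width: 0.588
[0.46999407 0.22836772 0.23669382]
mid [0.4705 0.2485 0.0744] yaw 0.12 pitch -0.09 barrel 0.417 0.524 n 2182
   flat (-1, 302, np.float64(114.0), np.float64(0.46), 0.6, (-76, 78))
   flat (1, 725, np.float64(-121.0), np.float64(0.5), 0.64, (-84, 85))
dark blob n 89 px [317. 122.] x 0.0643 angle -48.7 span -70.0 -35.0
mid [0.4625 0.3685 0.0744] yaw 0.1 pitch -0.05 barrel 0.409 0.516 n 2474
   flat (-1, 509, np.float64(97.0), np.float64(0.49), 0.64, (-107, 60))
   flat (1, 765, np.float64(-180.0), np.float64(0.55), 0.69, (-104, 58))
dark blob n 74 px [190. 128.] x 0.0588 angle -47.2 span -66.0 -31.0
```

B hangs at hook 2 and C is still seated, though it reads 8 mm lower in x than before. Its y, z and port angle are unchanged. Now A.

```bash
python3 -m pendant '[{"dx":0.02,"dy":0.5285,"dz":0.038,"wx":0,"wy":0,"wz":0,"hand":0.18},{"dx":0.02,"dy":0.5285,"dz":0.038,"wx":0,"wy":0,"wz":0,"hand":0.18},{"dx":0.02,"dy":0.5285,"dz":0.038,"wx":0,"wy":0,"wz":0,"hand":0.18},{"dx":0.02,"dy":0.5285,"dz":0.038,"wx":0,"wy":0,"wz":0,"hand":0.18},{"dx":0.02,"dy":0.5285,"dz":0.038,"wx":0,"wy":0,"wz":0,"hand":0.18},{"dx":0.02,"dy":0.5285,"dz":0.038,"wx":0,"wy":0,"wz":0,"hand":0.18},{"dx":0.02,"dy":0.5285,"dz":0.038,"wx":0,"wy":0,"wz":0,"hand":0.18},{"dx":0.02,"dy":0.5285,"dz":0.038,"wx":0,"wy":0,"wz":0,"hand":0.18},{"dx":0.02,"dy":0.5285,"dz":0.038,"wx":0,"wy":0,"wz":0,"hand":0.18},{"dx":0.02,"dy":0.5285,"dz":0.038,"wx":0,"wy":0,"wz":0,"hand":0.18},{"dx":0.02,"dy":0.5285,"dz":0.038,"wx":0,"wy":0,"wz":0,"hand":0.18},{"dx":0.02,"dy":0.5285,"dz":0.038,"wx":0,"wy":0,"wz":0,"hand":0.18},{"dx":0.02,"dy":0.5285,"dz":0.038,"wx":0,"wy":0,"wz":0,"hand":0.18},{"dx":0.02,"dy":0.5285,"dz":0.038,"wx":0,"wy":0,"wz":0,"hand":0.18},{"dx":0.02,"dy":0.5285,"dz":0.038,"wx":0,"wy":0,"wz":0,"hand":0.18},{"dx":0.02,"dy":0.5285,"dz":0.038,"wx":0,"wy":0,"wz":0,"hand":0.18}]'; python3 - <<'E'
from h import *
im,d,P=grab('wrist');save('w15',im)
cyl(P,.503,-.2411,.024,True)
go(.507,-.2413,.1,0,-4.55)
E
```

```text
time: 32.57
tool_pos: [0.49, -0.2989, 0.198]
tool_rot: [-0.001, 1.0, 0.0, -0.002]
contact_force: [-0.4, 0.4, 0.0]
gripper_width: 0.589
mid [ 0.5065 -0.2413  0.0236] yaw -4.6 pitch -0.01 barrel 0.454 0.559 n 2390
   flat (-1, 461, np.float64(-88.0), np.float64(0.43), 0.65, (-114, 77))
   flat [(-110, 17.9), (-90, 16.1), (-70, 16.9), (-50, 20.0), (-40, 20.2), (-30, 20.0), (-20, 20.2), (-10, 20.1), (0, 20.3), (10, 20.1), (20, 20.2), (30, 20.0), (40, 20.0), (50, 20.0), (60, 20.0), (70, 20.0)]
   flat (1, 685, np.float64(-87.0), np.float64(0.5), 0.72, (-114, 83))
   flat [(-110, 18.0), (-100, 16.3), (-90, 15.9), (-80, 16.1), (-70, 16.7), (-60, 18.5), (-50, 19.6), (-40, 19.8), (-30, 19.8), (-20, 19.9), (-10, 20.0), (0, 19.8), (10, 20.2), (20, 20.0), (30, 19.9), (40, 19.9), (50, 20.1), (60, 20.0), (80, 20.5)]
d [ 0.017  -0.057   0.0987] w [-0.12  0.13  4.61]
```

```bash
python3 -m pendant '[{"dx":0.0165,"dy":-0.0585,"dz":0.01,"wx":0,"wy":0,"wz":4.5,"hand":0.18},{"dx":0.0165,"dy":-0.0585,"dz":0.04,"wx":0,"wy":0,"wz":4.5,"hand":0.18},{"dx":0.0165,"dy":-0.0585,"dz":0.08,"wx":0,"wy":0,"wz":4.5,"hand":0.18},{"dx":0.0165,"dy":-0.0585,"dz":0.11,"wx":0,"wy":0,"wz":4.5,"hand":0.18},{"dx":0.0165,"dy":-0.0585,"dz":0.14,"wx":0,"wy":0,"wz":4.5,"hand":0.18},{"dx":0.0165,"dy":-0.0585,"dz":0.17,"wx":0,"wy":0,"wz":4.5,"hand":0.18},{"dx":0.0165,"dy":-0.0585,"dz":0.19,"wx":0,"wy":0,"wz":4.5,"hand":0.18},{"dx":0.0165,"dy":-0.0585,"dz":0.191,"wx":0,"wy":0,"wz":4.5,"hand":0.18},{"dx":0.0165,"dy":-0.0585,"dz":0.192,"wx":0,"wy":0,"wz":4.5,"hand":-1},{"dx":0.0165,"dy":-0.0585,"dz":0.192,"wx":0,"wy":0,"wz":4.5,"hand":-1},{"dx":0.0165,"dy":-0.0585,"dz":0.192,"wx":0,"wy":0,"wz":4.5,"hand":-1},{"dx":0.0165,"dy":-0.0585,"dz":0.192,"wx":0,"wy":0,"wz":4.5,"hand":-1},{"dx":0.0165,"dy":-0.0585,"dz":0.192,"wx":0,"wy":0,"wz":4.5,"hand":-1},{"dx":0.0165,"dy":-0.0585,"dz":0.192,"wx":0,"wy":0,"wz":4.5,"hand":-1},{"dx":0.0165,"dy":-0.0585,"dz":0.192,"wx":0,"wy":0,"wz":4.5,"hand":-1}]' && python3 -m pendant '[{"dx":0,"dy":0,"dz":-0.04,"wx":0,"wy":0,"wz":0,"hand":-1},{"dx":0,"dy":0,"dz":-0.08,"wx":0,"wy":0,"wz":0,"hand":-1},{"dx":0,"dy":0,"dz":-0.12,"wx":0,"wy":0,"wz":0,"hand":-1},{"dx":0,"dy":0,"dz":-0.16,"wx":0,"wy":0,"wz":0,"hand":-1},{"dx":0,"dy":0,"dz":-0.16,"wx":0,"wy":0,"wz":0,"hand":-1},{"dx":0,"dy":0,"dz":-0.16,"wx":0,"wy":0,"wz":0,"hand":-1},{"dx":0,"dy":0,"dz":-0.16,"wx":0,"wy":0,"wz":0,"hand":-1}]'; python3 - <<'E'
from h import *
im,d,P=grab('wrist');inhand(P,True);go(.5055,-.0815,.168,0,-4.2)
E
```

```text
time: 33.87
tool_pos: [0.5078, -0.2418, 0.0095]
tool_rot: [0.0, 0.999, -0.039, 0.001]
contact_force: [0.4, 1.8, 2.7]
gripper_width: 0.331
time: 34.45
tool_pos: [0.5065, -0.2412, 0.1673]
tool_rot: [-0.0, 0.999, -0.039, -0.001]
contact_force: [0.2, -0.4, -3.4]
gripper_width: 0.331
inhand y,z axis [-0.0007  0.0156] yaw,pitch [ 0.02 -0.05] mid offset x -0.001 flat -87.0 err 0.42 med 0.47 range -53.0 87.0
[(-50, 19.9), (-40, 20.1), (-30, 20.1), (-20, 20.1), (-10, 20.1), (0, 20.1), (10, 20.1), (20, 20.1), (30, 20.0), (40, 20.0), (50, 20.0), (60, 19.9), (70, 19.9), (80, 20.3)]
d [-0.0129 -0.1587 -0.0018] w [-0.12  0.22 -0.31]
```

```bash
python3 -m pendant '[{"dx":-0.0125,"dy":-0.1592,"dz":0,"wx":0,"wy":0,"wz":-0.3,"hand":-1},{"dx":-0.0125,"dy":-0.1592,"dz":0,"wx":0,"wy":0,"wz":-0.3,"hand":-1},{"dx":-0.0125,"dy":-0.1592,"dz":0,"wx":0,"wy":0,"wz":-0.3,"hand":-1},{"dx":-0.0125,"dy":-0.1592,"dz":0,"wx":0,"wy":0,"wz":-0.3,"hand":-1},{"dx":-0.0125,"dy":-0.1592,"dz":0.03,"wx":0,"wy":0,"wz":-0.3,"hand":-1},{"dx":-0.0125,"dy":-0.1592,"dz":0.06,"wx":0,"wy":0,"wz":-0.3,"hand":-1},{"dx":-0.0125,"dy":-0.1592,"dz":0.09,"wx":0,"wy":0,"wz":-0.3,"hand":-1},{"dx":-0.0125,"dy":-0.1592,"dz":0.106,"wx":0,"wy":0,"wz":-0.3,"hand":-1},{"dx":-0.0125,"dy":-0.1592,"dz":0.106,"wx":0,"wy":0,"wz":-0.3,"hand":-1},{"dx":-0.0125,"dy":-0.1592,"dz":0.106,"wx":0,"wy":0,"wz":-0.3,"hand":-1},{"dx":-0.0125,"dy":-0.1592,"dz":0.106,"wx":0,"wy":0,"wz":-0.3,"hand":-1}]'; for i in 1 2 3 4; do python3 -m pendant '[{"dx":0,"dy":0,"dz":0.002,"wx":0,"wy":0,"wz":0,"hand":-1},{"dx":0,"dy":0,"dz":0.002,"wx":0,"wy":0,"wz":0,"hand":-1}]' | grep -v rot; done
```

```text
time: 35.42
tool_pos: [0.5059, -0.0813, 0.0605]
tool_rot: [-0.001, 0.999, -0.037, -0.002]
contact_force: [0.1, -0.6, -2.7]
gripper_width: 0.329
time: 35.58
tool_pos: [0.5069, -0.0817, 0.0599]
contact_force: [-0.0, -0.4, -4.2]
gripper_width: 0.329
time: 35.75
tool_pos: [0.5071, -0.0817, 0.0582]
contact_force: [-0.4, 0.0, -2.2]
gripper_width: 0.329
time: 35.92
tool_pos: [0.5071, -0.0818, 0.0562]
contact_force: [-0.1, -0.1, -3.0]
gripper_width: 0.325
time: 36.08
tool_pos: [0.5077, -0.0817, 0.0555]
contact_force: [-1.9, 1.9, 3.2]
gripper_width: 0.329
```

A is laid. Release, swing to +47°, and grip.

```bash
python3 -m pendant '[{"dx":0,"dy":0,"dz":0,"wx":0,"wy":0,"wz":0,"hand":0.18},{"dx":0,"dy":0,"dz":0,"wx":0,"wy":0,"wz":0,"hand":0.18},{"dx":0,"dy":0,"dz":0,"wx":0,"wy":0,"wz":0,"hand":0.18},{"dx":0,"dy":0,"dz":0,"wx":0,"wy":0,"wz":0,"hand":0.18},{"dx":0,"dy":0.0018,"dz":-0.0001,"wx":-7,"wy":0,"wz":0,"hand":0.18},{"dx":0,"dy":0.0037,"dz":-0.0004,"wx":-14,"wy":0,"wz":0,"hand":0.18},{"dx":0,"dy":0.0054,"dz":-0.001,"wx":-21,"wy":0,"wz":0,"hand":0.18},{"dx":0,"dy":0.0071,"dz":-0.0018,"wx":-28,"wy":0,"wz":0,"hand":0.18},{"dx":0,"dy":0.0087,"dz":-0.0027,"wx":-35,"wy":0,"wz":0,"hand":0.18},{"dx":0,"dy":0.0102,"dz":-0.0039,"wx":-42,"wy":0,"wz":0,"hand":0.18},{"dx":0,"dy":0.0111,"dz":-0.0048,"wx":-47,"wy":0,"wz":0,"hand":0.18},{"dx":0,"dy":0.0111,"dz":-0.0048,"wx":-47,"wy":0,"wz":0,"hand":0.18},{"dx":0,"dy":0.0111,"dz":-0.0048,"wx":-47,"wy":0,"wz":0,"hand":0.18}]'; python3 - <<'E'
from h import *
im,d,P=grab('wrist');inhand(P,True)
E
python3 -m pendant '[{"dx":0,"dy":0,"dz":0,"wx":0,"wy":0,"wz":0,"hand":-1},{"dx":0,"dy":0,"dz":0,"wx":0,"wy":0,"wz":0,"hand":-1},{"dx":0,"dy":0,"dz":0,"wx":0,"wy":0,"wz":0,"hand":-1},{"dx":0,"dy":0,"dz":0,"wx":0,"wy":0,"wz":0,"hand":-1},{"dx":0,"dy":0,"dz":0,"wx":0,"wy":0,"wz":0,"hand":-1},{"dx":0,"dy":0,"dz":0,"wx":0,"wy":0,"wz":0,"hand":-1}]'; python3 - <<'E'
from h import *
im,d,P=grab('wrist');inhand(P,True)
E
```

```text
time: 37.17
tool_pos: [0.5061, -0.0922, 0.0581]
tool_rot: [0.398, 0.917, -0.032, -0.015]
contact_force: [-0.6, 0.0, 0.4]
gripper_width: 0.593
inhand y,z axis [-0.0002  0.0151] yaw,pitch [-0.03 -0.17] mid offset x -0.001 flat -180.0 err 0.48 med 0.58 range -84.0 95.0
[(-80, 19.9), (-70, 19.9), (-60, 20.0), (-50, 20.0), (-40, 20.0), (-30, 20.1), (-20, 20.1), (-10, 20.1), (0, 20.2), (10, 20.1), (20, 20.1), (30, 20.4), (40, 20.4), (50, 20.5), (60, 20.8), (70, 20.8), (80, 20.3)]
time: 37.72
tool_pos: [0.5071, -0.0929, 0.06]
tool_rot: [0.398, 0.916, -0.034, -0.014]
contact_force: [0.8, 2.9, 3.1]
gripper_width: 0.333
inhand y,z axis [0.0001 0.0144] yaw,pitch [0.08 0.  ] mid offset x -0.002 flat -118.0 err 0.45 med 0.56 range -82.0 106.0
[(-80, 19.9), (-70, 19.9), (-60, 19.9), (-50, 20.0), (-40, 20.0), (-30, 20.1), (-20, 20.2), (-10, 20.0), (0, 20.0), (10, 20.0), (20, 20.0), (30, 20.2), (40, 20.4), (50, 20.3), (60, 20.6), (70, 21.2), (80, 20.5), (90, 20.4)]
```

```bash
cat >> h.py <<'E'
def pa(im,P,h=.0152,mx=-.0015,yaw=-4.2,oy=0):
    s=sensors.state();q=s['tool_rot'];M=R.from_quat([q[1],q[2],q[3],q[0]])
    portang(im,P,s['tool_pos']+M.apply([mx,-oy,-h]),yaw)
E
python3 - <<'E'
from h import *
im,d,P=grab('wrist');pa(im,P)
E
python3 -m pendant '[{"dx":0,"dy":-0.0018,"dz":-0.0001,"wx":7,"wy":0,"wz":0,"hand":-1},{"dx":0,"dy":-0.0037,"dz":-0.0004,"wx":14,"wy":0,"wz":0,"hand":-1},{"dx":0,"dy":-0.0054,"dz":-0.001,"wx":21,"wy":0,"wz":0,"hand":-1},{"dx":0,"dy":-0.0071,"dz":-0.0018,"wx":28,"wy":0,"wz":0,"hand":-1},{"dx":0,"dy":-0.0087,"dz":-0.0027,"wx":35,"wy":0,"wz":0,"hand":-1},{"dx":0,"dy":-0.0102,"dz":-0.0039,"wx":42,"wy":0,"wz":0,"hand":-1},{"dx":0,"dy":-0.0115,"dz":-0.0052,"wx":49,"wy":0,"wz":0,"hand":-1},{"dx":0,"dy":-0.0126,"dz":-0.0067,"wx":56,"wy":0,"wz":0,"hand":-1},{"dx":0,"dy":-0.0135,"dz":-0.0083,"wx":63,"wy":0,"wz":0,"hand":-1},{"dx":0,"dy":-0.0143,"dz":-0.01,"wx":70,"wy":0,"wz":0,"hand":-1},{"dx":0,"dy":-0.0148,"dz":-0.0118,"wx":77,"wy":0,"wz":0,"hand":-1},{"dx":0,"dy":-0.0151,"dz":-0.0136,"wx":84,"wy":0,"wz":0,"hand":-1},{"dx":0,"dy":-0.0152,"dz":-0.0155,"wx":91,"wy":0,"wz":0,"hand":-1},{"dx":0,"dy":-0.0152,"dz":-0.0163,"wx":94,"wy":0,"wz":0,"hand":-1},{"dx":0,"dy":-0.0152,"dz":-0.0163,"wx":94,"wy":0,"wz":0,"hand":-1}]'; python3 - <<'E'
from h import *
im,d,P=grab('wrist');inhand(P);pa(im,P)
E
```

```text
dark blob n 544 px [284. 148.] x 0.0659 angle 95.0 span 79.0 125.0
time: 39.07
tool_pos: [0.5077, -0.0706, 0.0598]
tool_rot: [-0.403, 0.914, -0.035, 0.014]
contact_force: [-1.1, 3.4, 8.8]
gripper_width: 0.324
inhand y,z axis [-0.0002  0.0151] yaw,pitch [ 0.03 -0.27] mid offset x -0.002 flat -180.0 err 0.46 med 0.57 range -83.0 84.0
dark blob n 285 px [283. 148.] x 0.0658 angle -0.9 span -13.0 16.0
```

Port at about 0°, straight up, as planned. Release, swing to +45°, and grip.

```bash
python3 -m pendant '[{"dx":0,"dy":0,"dz":0,"wx":0,"wy":0,"wz":0,"hand":0.18},{"dx":0,"dy":0,"dz":0,"wx":0,"wy":0,"wz":0,"hand":0.18},{"dx":0,"dy":0,"dz":0,"wx":0,"wy":0,"wz":0,"hand":0.18},{"dx":0,"dy":0,"dz":0,"wx":0,"wy":0,"wz":0,"hand":0.18},{"dx":0,"dy":0.0018,"dz":-0.0001,"wx":-7,"wy":0,"wz":0,"hand":0.18},{"dx":0,"dy":0.0037,"dz":-0.0004,"wx":-14,"wy":0,"wz":0,"hand":0.18},{"dx":0,"dy":0.0054,"dz":-0.001,"wx":-21,"wy":0,"wz":0,"hand":0.18},{"dx":0,"dy":0.0071,"dz":-0.0018,"wx":-28,"wy":0,"wz":0,"hand":0.18},{"dx":0,"dy":0.0087,"dz":-0.0027,"wx":-35,"wy":0,"wz":0,"hand":0.18},{"dx":0,"dy":0.0102,"dz":-0.0039,"wx":-42,"wy":0,"wz":0,"hand":0.18},{"dx":0,"dy":0.0115,"dz":-0.0052,"wx":-49,"wy":0,"wz":0,"hand":0.18},{"dx":0,"dy":0.0126,"dz":-0.0067,"wx":-56,"wy":0,"wz":0,"hand":0.18},{"dx":0,"dy":0.0135,"dz":-0.0083,"wx":-63,"wy":0,"wz":0,"hand":0.18},{"dx":0,"dy":0.0143,"dz":-0.01,"wx":-70,"wy":0,"wz":0,"hand":0.18},{"dx":0,"dy":0.0148,"dz":-0.0118,"wx":-77,"wy":0,"wz":0,"hand":0.18},{"dx":0,"dy":0.0151,"dz":-0.0136,"wx":-84,"wy":0,"wz":0,"hand":0.18},{"dx":0,"dy":0.0152,"dz":-0.0155,"wx":-91,"wy":0,"wz":0,"hand":0.18},{"dx":0,"dy":0.0152,"dz":-0.0157,"wx":-92,"wy":0,"wz":0,"hand":0.18},{"dx":0,"dy":0.0152,"dz":-0.0157,"wx":-92,"wy":0,"wz":0,"hand":0.18}]'; python3 - <<'E'
from h import *
im,d,P=grab('wrist');inhand(P);pa(im,P)
E
python3 -m pendant '[{"dx":0,"dy":0,"dz":0,"wx":0,"wy":0,"wz":0,"hand":-1},{"dx":0,"dy":0,"dz":0,"wx":0,"wy":0,"wz":0,"hand":-1},{"dx":0,"dy":0,"dz":0,"wx":0,"wy":0,"wz":0,"hand":-1},{"dx":0,"dy":0,"dz":0,"wx":0,"wy":0,"wz":0,"hand":-1},{"dx":0,"dy":0,"dz":0,"wx":0,"wy":0,"wz":0,"hand":-1},{"dx":0,"dy":0,"dz":0,"wx":0,"wy":0,"wz":0,"hand":-1}]'; python3 - <<'E'
from h import *
im,d,P=grab('wrist');inhand(P);pa(im,P)
E
```

```text
time: 40.7
tool_pos: [0.5055, -0.0912, 0.057]
tool_rot: [0.382, 0.924, -0.032, -0.015]
contact_force: [-0.5, -0.6, -1.1]
gripper_width: 0.592
inhand y,z axis [-0.001   0.0152] yaw,pitch [0.03 0.07] mid offset x -0.002 flat -180.0 err 0.46 med 0.58 range -83.0 87.0
dark blob n 216 px [366. 147.] x 0.0659 angle -12.8 span -33.0 -0.0
time: 41.25
tool_pos: [0.5071, -0.0926, 0.0596]
tool_rot: [0.382, 0.923, -0.034, -0.013]
contact_force: [0.9, 2.9, 1.7]
gripper_width: 0.331
inhand y,z axis [-0.      0.0145] yaw,pitch [0.21 0.03] mid offset x -0.003 flat -180.0 err 0.46 med 0.59 range -83.0 96.0
dark blob n 283 px [360. 151.] x 0.0651 angle -0.2 span -15.0 11.0
```

```bash
python3 -m pendant '[{"dx":0,"dy":-0.0018,"dz":-0.0001,"wx":7,"wy":0,"wz":0,"hand":-1},{"dx":0,"dy":-0.0038,"dz":-0.0004,"wx":14,"wy":0,"wz":0,"hand":-1},{"dx":0,"dy":-0.0059,"dz":-0.001,"wx":21,"wy":0,"wz":0,"hand":-1},{"dx":0,"dy":-0.0083,"dz":-0.0018,"wx":28,"wy":0,"wz":0,"hand":-1},{"dx":0,"dy":-0.0109,"dz":-0.0027,"wx":35,"wy":0,"wz":0,"hand":-1},{"dx":0,"dy":-0.0136,"dz":-0.0039,"wx":42,"wy":0,"wz":0,"hand":-1},{"dx":0,"dy":-0.0147,"dz":-0.0045,"wx":45,"wy":0,"wz":0,"hand":-1},{"dx":0,"dy":-0.0147,"dz":-0.0045,"wx":45,"wy":0,"wz":0,"hand":-1},{"dx":0,"dy":-0.0147,"dz":-0.0045,"wx":45,"wy":0,"wz":0,"hand":-1}]'; python3 -m pendant '[{"dx":0,"dy":0,"dz":0,"wx":0,"wy":0,"wz":0,"hand":0.1},{"dx":0,"dy":0,"dz":0,"wx":0,"wy":0,"wz":0,"hand":0.1},{"dx":0,"dy":0,"dz":0,"wx":0,"wy":0,"wz":0,"hand":0.1},{"dx":0,"dy":0,"dz":0,"wx":0,"wy":0,"wz":0,"hand":0.1},{"dx":0,"dy":0,"dz":0,"wx":0,"wy":0,"wz":0,"hand":0.1},{"dx":0,"dy":0,"dz":0,"wx":0,"wy":0,"wz":0,"hand":0.1}]';  python3 - <<'E'
from h import *
im,d,P=grab('wrist');inhand(P);pa(im,P);save('w16',im)
E
```

```text
time: 42.05
tool_pos: [0.5078, -0.0792, 0.0524]
tool_rot: [-0.001, 0.999, -0.038, 0.001]
contact_force: [0.3, 3.5, 4.4]
gripper_width: 0.329
time: 42.55
tool_pos: [0.5073, -0.0788, 0.0513]
tool_rot: [0.0, 0.999, -0.036, -0.0]
contact_force: [0.5, -0.2, -0.4]
gripper_width: 0.552
inhand y,z axis [-0.0003  0.0155] yaw,pitch [ 0.08 -0.  ] mid offset x -0.002 flat -180.0 err 0.5 med 0.62 range -108.0 99.0
dark blob n 331 px [361. 150.] x 0.0652 angle -48.4 span -70.0 -35.0
```

Flush: axis z 66.8 mm, shifted +2.6 mm, port ≈ −47°. Grip and carry to hook 1.

```bash
python3 -m pendant '[{"dx":0,"dy":0,"dz":0,"wx":0,"wy":0,"wz":0,"hand":-1},{"dx":0,"dy":0,"dz":0,"wx":0,"wy":0,"wz":0,"hand":-1},{"dx":0,"dy":0,"dz":0,"wx":0,"wy":0,"wz":0,"hand":-1},{"dx":0,"dy":0,"dz":0,"wx":0,"wy":0,"wz":0,"hand":-1},{"dx":0,"dy":0,"dz":0,"wx":0,"wy":0,"wz":0,"hand":-1},{"dx":0,"dy":0,"dz":0,"wx":0,"wy":0,"wz":0,"hand":-1},{"dx":0,"dy":0,"dz":-0.02,"wx":0,"wy":0,"wz":0,"hand":-1},{"dx":0,"dy":0,"dz":-0.06,"wx":0,"wy":0,"wz":0,"hand":-1},{"dx":0,"dy":0,"dz":-0.10,"wx":0,"wy":0,"wz":0,"hand":-1},{"dx":0,"dy":0,"dz":-0.14,"wx":0,"wy":0,"wz":0,"hand":-1},{"dx":0,"dy":0,"dz":-0.17,"wx":0,"wy":0,"wz":0,"hand":-1},{"dx":-0.0459,"dy":-0.1539,"dz":-0.17,"wx":0,"wy":0,"wz":-4.2,"hand":-1},{"dx":-0.0459,"dy":-0.1539,"dz":-0.17,"wx":0,"wy":0,"wz":-4.2,"hand":-1},{"dx":-0.0459,"dy":-0.1539,"dz":-0.17,"wx":0,"wy":0,"wz":-4.2,"hand":-1},{"dx":-0.0459,"dy":-0.1539,"dz":-0.17,"wx":0,"wy":0,"wz":-4.2,"hand":-1},{"dx":-0.0459,"dy":-0.1539,"dz":-0.17,"wx":0,"wy":0,"wz":-4.2,"hand":-1},{"dx":-0.0459,"dy":-0.1539,"dz":-0.17,"wx":0,"wy":0,"wz":-4.2,"hand":-1},{"dx":-0.0459,"dy":-0.1539,"dz":-0.17,"wx":0,"wy":0,"wz":-4.2,"hand":-1}]'; python3 - <<'E'
from hk import *
im,d,P=grab('wrist');inhand(P);go(.472,.078,.0775);pa(im,P,yaw=0);hooks(P);save('w17',im)
E
```

```text
time: 44.1
tool_pos: [0.4725, 0.0779, 0.2205]
tool_rot: [0.0, 1.0, 0.0, -0.001]
contact_force: [-0.7, -0.2, -2.6]
gripper_width: 0.331
inhand y,z axis [0.0003 0.0147] yaw,pitch [0.23 0.1 ] mid offset x -0.003 flat -180.0 err 0.44 med 0.52 range -81.0 86.0
d [-0.0006 -0.0008  0.1433] w [ 0.03  0.07 -0.04]
dark blob n 574 px [360. 150.] x 0.0652 angle -46.7 span -80.0 -30.0
hook 539 0.5139 [0.2368 0.2779] 0.1229
hook 475 0.5142 [0.1175 0.159 ] 0.1226
hook 447 0.4235 [0.2365 0.278 ] 0.122
hook 410 0.4238 [0.1175 0.159 ] 0.122
hook 163 0.4226 [0.3559 0.3717] 0.1217
```

```bash
python3 -m pendant '[{"dx":0,"dy":0,"dz":0.04,"wx":0,"wy":0,"wz":0,"hand":-1},{"dx":0,"dy":0,"dz":0.08,"wx":0,"wy":0,"wz":0,"hand":-1},{"dx":0,"dy":0,"dz":0.11,"wx":0,"wy":0,"wz":0,"hand":-1},{"dx":0,"dy":0,"dz":0.13,"wx":0,"wy":0,"wz":0,"hand":-1},{"dx":0,"dy":0,"dz":0.143,"wx":0,"wy":0,"wz":0,"hand":-1},{"dx":0,"dy":0,"dz":0.143,"wx":0,"wy":0,"wz":0,"hand":-1},{"dx":0,"dy":0,"dz":0.143,"wx":0,"wy":0,"wz":0,"hand":-1},{"dx":0,"dy":0,"dz":0.143,"wx":0,"wy":0,"wz":0,"hand":-1}]'; python3 - <<'E'
from hk import *
im,d,P=grab('wrist');inhand(P);go(.472,.078,.0775);pa(im,P,yaw=0);hooks(P)
E
```

```text
time: 44.82
tool_pos: [0.4741, 0.0772, 0.0798]
tool_rot: [0.0, 1.0, -0.001, 0.001]
contact_force: [0.1, -0.6, -2.7]
gripper_width: 0.331
inhand y,z axis [-0.0003  0.0144] yaw,pitch [-0.02  0.04] mid offset x -0.003 flat -180.0 err 0.43 med 0.51 range -83.0 83.0
d [-0.0025 -0.0006  0.0028] w [ 0.   -0.17 -0.06]
dark blob n 461 px [361. 149.] x 0.0652 angle -49.6 span -79.0 -34.0
hook 9087 0.5142 [0.0702 0.0914] 0.1168
hook 2586 0.5151 [0.1168 0.1579] 0.1224
hook 901 0.4828 [0.091  0.1043] 0.125
hook 92 0.4811 [0.1062 0.1129] 0.125
hook 184 0.4254 [0.1249 0.135 ] 0.1197
```

```bash
python3 -m pendant '[{"dx":-0.001,"dy":-0.015,"dz":0.002,"wx":0,"wy":0,"wz":0,"hand":-1},{"dx":-0.001,"dy":-0.03,"dz":0.002,"wx":0,"wy":0,"wz":0,"hand":-1},{"dx":-0.001,"dy":-0.045,"dz":0.002,"wx":0,"wy":0,"wz":0,"hand":-1},{"dx":-0.001,"dy":-0.05,"dz":0.002,"wx":0,"wy":0,"wz":0,"hand":-1},{"dx":-0.001,"dy":-0.05,"dz":0.002,"wx":0,"wy":0,"wz":0,"hand":-1},{"dx":-0.001,"dy":-0.05,"dz":0.002,"wx":0,"wy":0,"wz":0,"hand":-1}]'; python3 -m pendant '[{"dx":0,"dy":0,"dz":0.006,"wx":0,"wy":0,"wz":0,"hand":-1},{"dx":0,"dy":0,"dz":0.011,"wx":0,"wy":0,"wz":0,"hand":-1},{"dx":0,"dy":0,"dz":0.014,"wx":0,"wy":0,"wz":0,"hand":-1},{"dx":0,"dy":0,"dz":0.014,"wx":0,"wy":0,"wz":0,"hand":-1}]'; for i in 1 2 3; do python3 -m pendant '[{"dx":0,"dy":0,"dz":0.0012,"wx":0,"wy":0,"wz":0,"hand":-1},{"dx":0,"dy":0,"dz":0.0012,"wx":0,"wy":0,"wz":0,"hand":-1}]'; done
```

```text
time: 45.37
tool_pos: [0.4726, 0.1278, 0.0775]
tool_rot: [0.0, 1.0, 0.0, 0.001]
contact_force: [0.2, -0.1, -2.1]
gripper_width: 0.331
time: 45.7
tool_pos: [0.4709, 0.1274, 0.0611]
tool_rot: [0.0, 1.0, -0.0, -0.001]
contact_force: [-0.7, 0.2, -2.8]
gripper_width: 0.33
time: 45.87
tool_pos: [0.4718, 0.1277, 0.061]
tool_rot: [0.0, 1.0, -0.0, -0.0]
contact_force: [-0.3, 0.1, -2.7]
gripper_width: 0.331
time: 46.03
tool_pos: [0.4721, 0.128, 0.0602]
tool_rot: [-0.0, 1.0, -0.0, 0.0]
contact_force: [1.1, -0.4, -3.1]
gripper_width: 0.335
time: 46.2
tool_pos: [0.4724, 0.1284, 0.0595]
tool_rot: [-0.0, 1.0, -0.0, 0.001]
contact_force: [-0.9, 0.4, -1.1]
gripper_width: 0.333
```

Contact is beginning. I release, rise, and view the whole rack.

```bash
python3 -m pendant '[{"dx":0,"dy":0,"dz":0.0006,"wx":0,"wy":0,"wz":0,"hand":-1},{"dx":0,"dy":0,"dz":0.0006,"wx":0,"wy":0,"wz":0,"hand":-1}]'; python3 -m pendant '[{"dx":0,"dy":0,"dz":0,"wx":0,"wy":0,"wz":0,"hand":0.18},{"dx":0,"dy":0,"dz":0,"wx":0,"wy":0,"wz":0,"hand":0.18},{"dx":0,"dy":0,"dz":0,"wx":0,"wy":0,"wz":0,"hand":0.18},{"dx":0,"dy":0,"dz":0,"wx":0,"wy":0,"wz":0,"hand":0.18},{"dx":0,"dy":0,"dz":-0.03,"wx":0,"wy":0,"wz":0,"hand":0.18},{"dx":0,"dy":0,"dz":-0.06,"wx":0,"wy":0,"wz":0,"hand":0.18},{"dx":0,"dy":0,"dz":-0.1,"wx":0,"wy":0,"wz":0,"hand":0.18},{"dx":0,"dy":0,"dz":-0.14,"wx":0,"wy":0,"wz":0,"hand":0.18},{"dx":0,"dy":-0.08,"dz":-0.18,"wx":0,"wy":0,"wz":0,"hand":0.18},{"dx":0,"dy":-0.08,"dz":-0.18,"wx":0,"wy":0,"wz":0,"hand":0.18},{"dx":0,"dy":-0.08,"dz":-0.18,"wx":0,"wy":0,"wz":0,"hand":0.18},{"dx":0,"dy":-0.08,"dz":-0.18,"wx":0,"wy":0,"wz":0,"hand":0.18},{"dx":0,"dy":-0.08,"dz":-0.18,"wx":0,"wy":0,"wz":0,"hand":0.18}]'; python3 - <<'E'
from h import *
im,d,P=grab('wrist');s=sensors.state();save('w18',im);print(s['tool_pos'])
for y in(.128,.248,.368):
    cyl(P,.47,y,.075);p,_,_=fitcyl(P,.47,y,.075)
    portang(im,P,[.47,p[0],p[2]],0)
im,d,P=grab('top')
for t in('manifold','valve','gauge'):print(t,[(np.round(r['position'],3),round(r['score'],2)) for r in finder.look_for('top',t)][:2])
E
```

```text
time: 46.37
tool_pos: [0.4725, 0.1284, 0.0593]
tool_rot: [-0.0, 1.0, 0.0, 0.0]
contact_force: [-3.0, 1.8, 3.8]
gripper_width: 0.326
time: 47.45
tool_pos: [0.4717, 0.2077, 0.2376]
tool_rot: [0.001, 1.0, 0.0, -0.0]
contact_force: [-0.5, -0.6, -0.9]
gripper_width: 0.594
[0.47133511 0.20712591 0.23676896]
mid [0.4705 0.1285 0.0743] yaw 0.23 pitch -0.09 barrel 0.417 0.524 n 2185
   flat (-1, 165, np.float64(112.0), np.float64(0.5), 0.55, (-57, 76))
   flat (1, 750, np.float64(136.0), np.float64(0.49), 0.63, (-65, 99))
dark blob n 54 px [421. 122.] x 0.0653 angle -46.5 span -66.0 -34.0
mid [0.4695 0.2485 0.0744] yaw 0.18 pitch -0.08 barrel 0.416 0.523 n 2232
   flat (-1, 309, np.float64(-130.0), np.float64(0.48), 0.53, (-93, 76))
   flat (1, 727, np.float64(114.0), np.float64(0.5), 0.64, (-90, 77))
dark blob n 95 px [295. 123.] x 0.0647 angle -51.0 span -71.0 -34.0
mid [0.4625 0.3685 0.0744] yaw 0.14 pitch -0.04 barrel 0.409 0.516 n 2546
   flat (-1, 518, np.float64(-147.0), np.float64(0.49), 0.63, (-110, 53))
   flat (1, 778, np.float64(-146.0), np.float64(0.57), 0.7, (-109, 55))
dark blob n 87 px [167. 129.] x 0.0591 angle -46.7 span -65.0 -30.0
manifold [(array([0.761, 0.079, 0.042]), 0.85)]
valve [(array([ 0.732, -0.162,  0.043]), 0.84)]
gauge [(array([0.71 , 0.233, 0.037]), 0.82)]
```

View pics/w18.png

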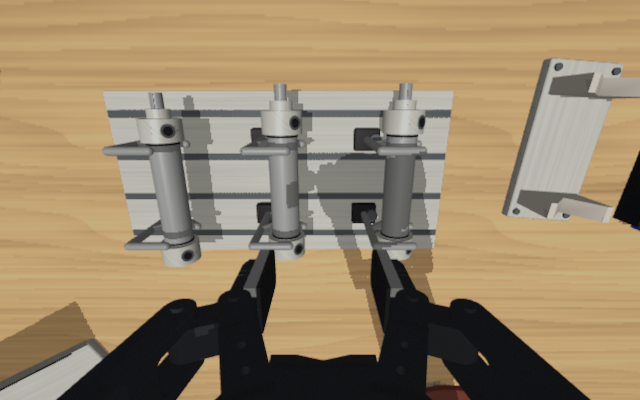

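All three cylinders hang in both hooks of their pair. The ports at (168,130), (295,123) and (421,122) face up and right, and the bystanders have not moved. I hand it in.

```bash
python3 -c "
from plant import job;print(job.job_done())"
```

```text
the job is handed in; nothing more can be done
None
```

All three cylinders from the tray now hang on their own pair of hooks, and the job is handed in at about 47 s of the 210 s. Each was laid in the V-rest, rolled until its flats sat flush on the left face, lifted and hung sideways under the overhang. The right-hand tray cylinder went to hook 3, the middle one to hook 2 and the left one to hook 1.

**Last checks:**
- **Seating:** all three axes sit at z ≈ 74.4 mm, at y = 0.1285, 0.2485 and 0.3685 m. The rods point away from the robot.
- **Port angles:** I measured about −46°, −51° and −47° for hooks 1, 2 and 3, where −45° is wanted. The reading is good to a few degrees, and the middle one reads furthest off.
- **Bystanders:** the manifold, valve and gauge are within 2 mm of where they started. The blue look-alike was never approached.

**One check disagreed:** the cylinder on hook 3 read about 8 mm nearer the robot along its axis after the second hang, perhaps the announced knock. Its seat height, y position and port angle were unchanged, so I left it. The flat-angle fit on the hung cylinders was inconclusive because the flats face down, so I relied on the ports.

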